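Dock and stack the sample cases on the lab shaker

ROBOT

A 6-joint arm with a two-finger parallel gripper is mounted at the origin on the work surface. World frame = base frame: x ahead of the robot, y to its left, z up, the work surface at z = 0. Lengths are in mm, angles in rad, forces in N, time in s.
With the tool pointing down it reaches from about 375 to 925 mm from the base axis. Payload 5.7 kg.
Tool frame: the origin (TCP) lies midway between the tips of the shut fingers; the grasp point (between the pads) lies ctrl.grip_point_offset behind it (ctrl.grip_point_offset is the distance from the TCP to the grasp point, in mm); z points along the fingers, y is the direction in which the jaws open and shut (so a half turn about z gives the same grasp; the last joint's range is limited). The gripper opens to 88 mm and grips with 3 to 60 N. Pads are 20 mm wide; open, the fingers measure 115 mm over their backs; the gripper's body (75 mm by 178 mm) begins 61 mm behind the grasp point.
Start: joints at [-1.323, 0.359, 1.51, -0, 1.272, -0.115], TCP at [212.919, -560.917, 222.623] pointing down, gripper open.
Joint ranges: [-2.97, 2.97], [-1.01, 2.36], [0.21, 2.38], [-0.96, 4.11], [0.2, 2.71], [-2.98, 2.98]. Speed limits (rad/s): [2.39, 2.39, 3.14, 3.14, 3.14, 3.14].

INTERFACE

Orientations are given as a rotation vector (axis times angle).
In Python, from rig import ctrl gives the robot as it stands. The module is installed in compiled form; this text tells all that it offers.
- The arm moves only by the shell command python3 -m jog 'ROWS' [FORCE]. ROWS is JSON, a list of rows, each a list of 3 entries, a list of its own where there are three numbers: the finger opening in cm, from 0 to 8.78, then the shift along the tool's x, y, z in cm, then the turn about the tool's z in rad. A call has 1 to 10 rows; each row shifts and turns the commanded pose from where the row before left it, along the tool's axes as they then stand; what a row does not reach is not made up. A row lasts 1/10 s, in which the tool goes at most 50 mm and 8.59 degrees, less where a joint would pass 70% of its speed; a pose out of reach is approached as far as the arm can. A call is refused whole if a number of a shift passes 5 or a number of a turn 0.15, either way. A call with a gripper value outside its range is refused whole. The fingers move at their own pace and stop on an object; FORCE is the grip in N (left out, the last holds). Time passes only in rows, so rows that do not move let the fingers close. It gives the time, the measured TCP pose, the force and the opening at its end, in the units of the state.
- ctrl.get_state(): the state, without advancing time (a new reading comes with each control period).
- ctrl.camera(name): name is "side" or "top" or "wrist"; returns (picture, depth): 400x640x3 uint8, blue, green, red; 400x640 float32, mm along the optical axis (not along the pixel's ray), 0 where there is no reading.
- ctrl.camera_params(name): a dict with "intrinsics" (3x3 intrinsics, pixels), "camera_from_world" (4x4, takes a point from world to camera coordinates); the wrist camera has in their place "T_tool_cam" (4x4, takes a point from camera to tool coordinates, whose origin is the TCP and whose axes are the flange's). Camera axes: x right, y down, z forward; pixel columns grow to the right and rows downward; lengths in mm; the calibration is good to about 2 mm. A picture is of the moment at which its call begins: read the wrist's pose just before it. camera_params takes no time and is no camera call.
- ctrl.close_job(): hands the job in, once; it reports no verdict.
The state is a dict: "time": time; "joint_positions": joint angles; "qvel": joint speeds; "tau": joint torques, N m; "eef_pos": TCP position; "ee_rot": TCP orientation; "force": force on the tool from outside, world axes, zero at the start; "moment": the same for the moment, N m; "finger_gap": opening from 0.0 (shut) to 1.0 (fully open).
Only numpy, scipy, OpenCV 4.12 (cv2) and the standard library are available. Lean on these libraries where they do the work, as an engineer would, in place of code of your own. Each camera call takes 0.05 s, during which the arm holds its last target.

TASK

Load the shaker with the three white sample cases, largest at the bottom. The large one stands hemmed in between the rack's dividers, so lift it out by its ends, set it down on the bench and let go, take it again by its sides, tip one end of its foot plate under the shaker's overhanging ledge and level it down until it lies flat in the recess; then put the medium case centred and square on top of it, and the small case centred and square on the medium one. Set each case down gently rather than dropping it, and leave the other things on the bench where they are.

Things in the scene. Friction and masses are not known exactly. Their poses are not given: they have to be found in the camera images.
- large_case: white lidded case on an aluminium foot plate, starting upright in one of the rack's bays. Foot plate 100 mm (x) x 68 mm (y) x 6 mm thick; centred on it the case body, 62 mm (x) x 58 mm (y) x 28 mm high; the flat top is 34 mm above the origin. The plate juts out 19 mm at each end, 5 mm at each side. Same either way round; 0.2 to 0.4 kg. Origin: centre of its underside; z up
- medium_case: white lidded case, plain box 46 mm (x) x 42 mm (y) x 30 mm high with a flat top, on the bench; 0.1 to 0.2 kg. Origin: centre of its underside; z up
- small_case: white lidded case, plain box 32 mm (x) x 28 mm (y) x 26 mm high, on the bench; about 0.05 to 0.1 kg. Origin: centre of its underside; z up
- nest (a point): centre of the floor of the fixed shaker's recess, 30 mm above the bench; +x points to the ledge, z up. Recess 104 mm (x) x 74 mm (y), with an end wall at x = +52 mm under the ledge. Above the floor, the wall at the open end (-x) is 10 mm high, the two side walls 5 mm high; all are 8 mm thick. The foot plate cannot go in level: tip it about 0.18 rad, ledge end low
- ledge (a point): middle of the lower front edge of the ledge over the recess, same axes as the nest: at nest x = +43 mm, 10.5 mm above the recess floor. The ledge overhangs the recess by 9 mm. It is the edge of the shaker's housing: top 36 mm above the floor out to nest x = 123 mm, 66 mm beyond; 130 mm wide. Between housing and a docked case body remains a 12 mm gap, too narrow for a finger
- rack: fixed aluminium rack, two bays side by side along its y (centres at y = +-40 mm), 74 mm wide, open at both ends (+-x). Floor 112 mm (x) x 166 mm (y), 10 mm thick; three dividers 6 mm thick, parallel to x, at y = -80, 0, +80 mm, tops 46 mm above the bench. No room for fingers between dividers and case. Origin: centre of its underside, z up
- carton: cardboard carton 85 x 52 x 36 mm, lying in the rack's other bay; a bystander. Origin: centre of its underside
- jar: round amber jar with a white cap, 42 mm across, 52 mm high, standing in a row with the medium and the small case; a bystander. Origin: centre of its underside
- tub_a: white lidded sample tub, 60 mm across at the lid, 53 mm high, standing near the robot; a bystander. The bench to the right of it (-y, for 150 mm), on the robot side of the row of cases and jar, is clear. Origin: centre of its underside
- tub_b: white lidded sample tub like tub_a, at the far side of the bench; a bystander
- wash_bottle: white wash bottle 62 mm across, 200 mm high, at the far side of the bench; a bystander. Origin: centre of its underside
- syringe: clear syringe lying at the far right of the bench, about 150 mm long, 14 mm thick; a bystander. Origin: underside, middle of the barrel
Things that resemble listed ones, but are neither listed nor needed, are in the scene too. Leave any red or turquoise look-alike of the medium_case alone.

How it is judged:
By the outcome, as a careful person would: the job done as asked, in the order asked, and still so for the second after the job is handed in, with the robot touching nothing.
It also fails if it takes over 72 s, if anything falls off the work surface, if the arm or the gripper's body presses on something with over 40 N, if the wrist force passes 120 N, or if a joint passes its speed limit or range.

## Working session

There is one attempt and no reset: what is moved stays moved. The work goes in short steps, Python scripts to look and compute and a shell command to move; the robot and the scene stay as the last step left them, time stands still between calls to the robot, and variables do not carry over. Pictures are saved under pics/ and viewed, and the job is handed in when it is done.

```bash
ls; mkdir -p pics; python3 - <<'E'
from rig import ctrl
import cv2,numpy as np
print(ctrl.get_state()); print(ctrl.grip_point_offset)
for n in("side","top","wrist"):
    p=ctrl.camera_params(n); print(n,{k:np.round(v,3).tolist() for k,v in p.items()})
    im,d=ctrl.camera(n); cv2.imwrite(f"pics/{n}0.png",im); np.save(f"pics/{n}0.npy",d)
E
```

```text
pics
{'time': 0.0, 'joint_positions': array([-1.32308287e+00,  3.59474381e-01,  1.51141888e+00, -1.84358553e-05,
        1.27249585e+00, -1.15090922e-01]), 'qvel': array([-0.00120032, -0.00021558, -0.0010554 ,  0.0007351 , -0.00076052,
        0.00077149]), 'tau': array([ 4.92496183e-04, -5.15372515e+01, -2.70720613e+01,  6.73273648e-02,
        3.50411958e-02, -1.43211623e-04]), 'eef_pos': array([ 212.76117323, -560.27850573,  221.83298243]), 'ee_rot': array([-3.08828093e+00, -5.66456587e-01,  2.14474566e-04]), 'force': array([-0.71244387,  0.31041321, -0.14613517]), 'moment': array([ 0.00821035, -0.01149115,  0.02443187]), 'finger_gap': 0.9997238857989253}
18.700000000000003
side {'intrinsics': [[479.614, 0.0, 319.737], [0.0, 479.614, 201.415], [0.0, 0.0, 1.0]], 'camera_from_world': [[-0.962, -0.273, -0.002, 554.951], [-0.185, 0.655, -0.732, 130.715], [0.201, -0.704, -0.681, 1033.211], [0.0, 0.0, 0.0, 1.0]]}
top {'intrinsics': [[367.001, 0.0, 314.187], [0.0, 367.001, 195.318], [0.0, 0.0, 1.0]], 'camera_from_world': [[-0.02, -1.0, -0.0, 27.761], [-0.987, 0.019, -0.159, 595.373], [0.159, -0.003, -0.987, 821.362], [0.0, 0.0, 0.0, 1.0]]}
wrist {'intrinsics': [[287.123, 0.0, 317.555], [0.0, 287.123, 195.002], [0.0, 0.0, 1.0]], 'T_tool_cam': [[-0.0, -0.967, -0.257, 69.373], [1.0, -0.001, 0.001, 0.144], [-0.001, -0.257, 0.967, -160.382], [0.0, 0.0, 0.0, 1.0]]}
```

View pics/top0.png

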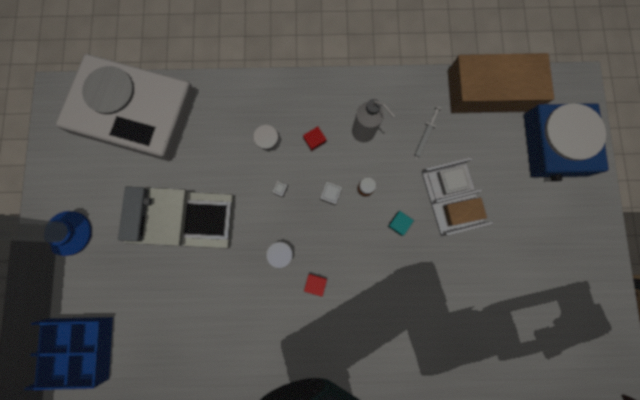

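View pics/side0.png

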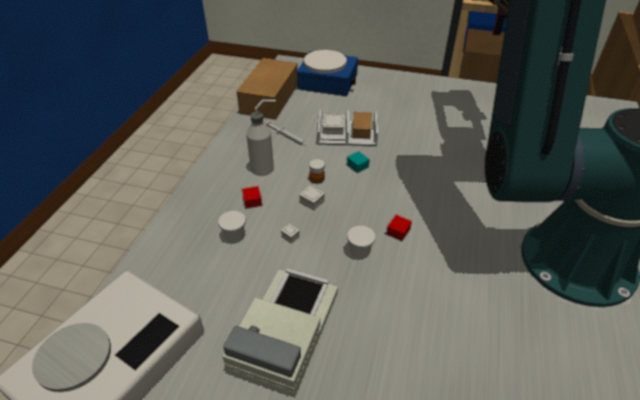

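View pics/wrist0.png

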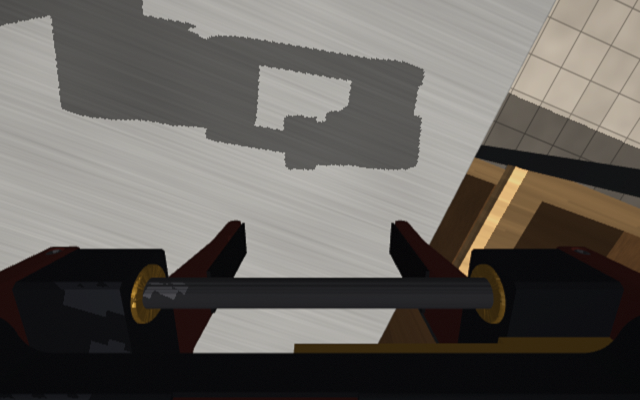

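```bash
cat > h.py <<'E'
from rig import ctrl
import cv2,numpy as np
from scipy.spatial.transform import Rotation as R
def T_world_cam(n,st=None):
    p=ctrl.camera_params(n)
    if n!="wrist": return np.linalg.inv(p["camera_from_world"])
    st=st or ctrl.get_state()
    T=np.eye(4);T[:3,:3]=R.from_rotvec(st["ee_rot"]).as_matrix();T[:3,3]=st["eef_pos"]
    return T@p["T_tool_cam"]
def cloud(n,d,st=None):
    K=ctrl.camera_params(n)["intrinsics"];T=T_world_cam(n,st)
    v,u=np.mgrid[:d.shape[0],:d.shape[1]]
    c=np.stack([(u-K[0,2])/K[0,0]*d,(v-K[1,2])/K[1,1]*d,d],-1)
    return c@T[:3,:3].T+T[:3,3]
def px_to_plane(n,uv,z,st=None):
    K=ctrl.camera_params(n)["intrinsics"];T=T_world_cam(n,st)
    uv=np.atleast_2d(uv).astype(float)
    r=np.c_[(uv[:,0]-K[0,2])/K[0,0],(uv[:,1]-K[1,2])/K[1,1],np.ones(len(uv))]@T[:3,:3].T
    o=T[:3,3]; return o+r*((z-o[2])/r[:,2])[:,None]
def crop(im,x0,x1,y0,y1,s,fn,gain=1.6):
    c=np.clip(im[y0:y1,x0:x1].astype(float)*gain,0,255).astype(np.uint8)
    cv2.imwrite(fn,cv2.resize(c,None,fx=s,fy=s,interpolation=cv2.INTER_CUBIC))
def snap(n,fn):
    st=ctrl.get_state();im,d=ctrl.camera(n)
    cv2.imwrite(f"pics/{fn}.png",im);np.savez(f"pics/{fn}.npz",im=im,d=d,pos=st["eef_pos"],rot=st["ee_rot"])
    return im,d,st
def load(fn):
    z=np.load(f"pics/{fn}.npz");return z["im"],z["d"],dict(eef_pos=z["pos"],ee_rot=z["rot"])
E
python3 - <<'E'
from h import *
im=cv2.imread("pics/top0.png");d=np.load("pics/top0.npy")
crop(im,410,500,145,245,6,"pics/rack1.png");crop(im,110,240,175,260,6,"pics/shk1.png");crop(im,240,420,110,280,4,"pics/mid1.png")
P=cloud("top",d)
for n,(u,v) in dict(large=(455,180),carton=(465,211),med=(331,193),small=(280,188),jar=(367,186),tub=(279,254),nestfloor=(207,220),housing=(165,217),bench=(300,220),rackfl=(437,188)).items(): print(n,P[v,u].round(1))
E
```

```text
large [ 626.8 -321.3   44.6]
carton [ 551.9 -339.2   43.7]
med [603.4 -24.7  30.7]
small [619.4  99.1  23.5]
jar [ 615.3 -109.4   50.3]
tub [460.2  99.4  53.2]
nestfloor [544.1 274.1  27.5]
housing [549.5 360.7  62.9]
bench [5.423e+02 5.220e+01 5.000e-01]
rackfl [ 613.6 -287.5   13.6]
```

View pics/rack1.png

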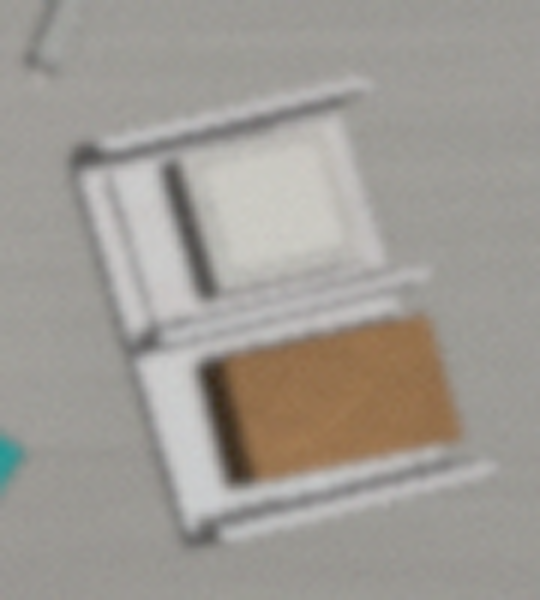

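View pics/shk1.png

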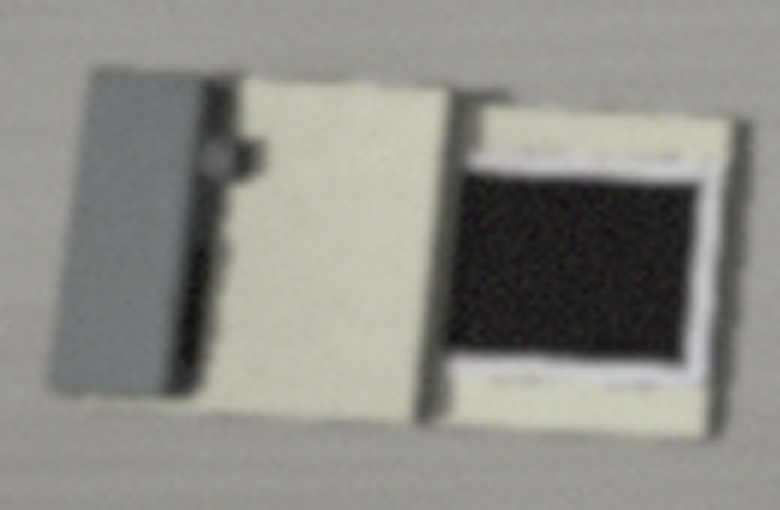

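View pics/mid1.png

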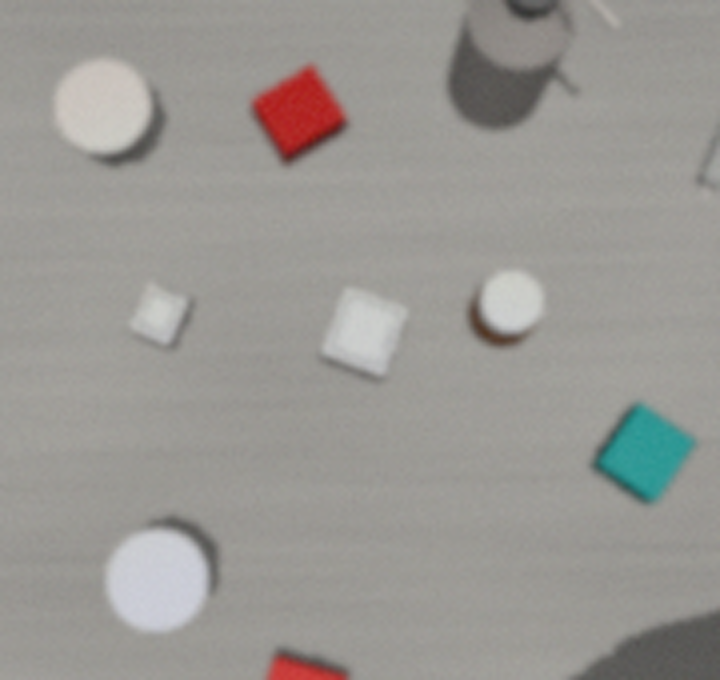

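```bash
python3 - <<'E'
from h import *
def w(c,x0,y0,s,z): 
    c=np.array(c,float); return px_to_plane("top",np.c_[x0+(c[:,0]+.5)/s-.5,y0+(c[:,1]+.5)/s-.5],z)[:,:2].round(1)
D=w([(90,155),(370,85),(140,342),(428,270),(195,537),(492,465)],410,145,6,46);print("div",D.tolist())
for i in(0,2,4):
    v=D[i+1]-D[i];print(np.hypot(*v),np.degrees(np.arctan2(v[1],v[0])))
L=w([(185,160),(325,128),(358,250),(215,292)],410,145,6,44);print("large",L.tolist(),L.mean(0))
C=w([(215,362),(430,315),(460,440),(245,482)],410,145,6,46);print("carton",C.mean(0))
N=w([(695,180),(682,362),(705,118+45),(690,380)],110,175,6,35);print("nest -x corners inner",N.tolist())
Ed=w([(448,88),(425,415)],110,175,6,66);print("ledge edge",Ed.tolist())
M=w([(350,287),(408,312),(383,378),(322,353)],240,110,4,30);print("med",M.tolist(),M.mean(0))
S=w([(155,283),(190,298),(168,346),(132,327)],240,110,4,26);print("small",S.tolist(),S.mean(0))
print("jar",w([(511,303)],240,110,4,52))
print("tub",w([(158,580)],240,110,4,53))
st=ctrl.get_state();print(R.from_rotvec(st["ee_rot"]).as_matrix().round(3))
E
```

```text
div [[651.3, -249.7], [677.9, -364.1], [575.5, -264.3], [602.1, -380.4], [498.7, -280.3], [524.4, -398.3]]
117.45177733861676 -76.91031690940478
119.10822809529152 -77.09552185927579
120.76626184493747 -77.71305376399212
large [[649.0, -288.2], [661.0, -345.3], [611.0, -354.3], [595.2, -296.1]] [ 629.05  -320.975]
carton [ 551.25  -340.275]
nest -x corners inner [[579.5, 228.9], [507.3, 232.6], [586.3, 225.0], [500.2, 229.3]]
ledge edge [[613.0, 317.7], [487.5, 321.8]]
med [[632.3, -16.1], [616.2, -50.8], [576.2, -34.5], [592.1, 1.9]] [604.2   -24.875]
small [[637.9, 102.8], [628.2, 81.5], [598.8, 95.1], [610.9, 116.9]] [618.95   99.075]
jar [[ 616.4 -110.1]]
tub [[458.8  99.2]]
[[ 0.935  0.355 -0.   ]
 [ 0.355 -0.935  0.001]
 [ 0.    -0.001 -1.   ]]
```

```bash
cat >> h.py <<'E'
def to(x,y,z,jaw_deg=None):
    """print cm shift in tool axes (after the turn) and the turn needed; jaw_deg = world yaw of tool y"""
    st=ctrl.get_state();M=R.from_rotvec(st["ee_rot"]).as_matrix()
    y0=np.degrees(np.arctan2(M[1,1],M[0,1]));turn=0
    if jaw_deg is not None:
        dd=(y0-jaw_deg+90)%180-90; turn=np.radians(dd)
    M2=M@R.from_rotvec([0,0,turn]).as_matrix()
    print("pos",st["eef_pos"].round(1),"t",round(st["time"],2),"jawyaw",y0.round(2),"q6",st["joint_positions"][5].round(2),"turn",round(turn,3),"shift_cm",(M2.T@(np.array([x,y,z])-st["eef_pos"])/10).round(2))
E
python3 -m jog '[[8.78,[0,0,0],0.14],[8.78,[4.6,-1.4,0.4],0],[8.78,[4.6,-1.4,0.6],0],[8.78,[4.6,-1.4,0.7],0],[8.78,[4.6,-1.4,0.7],0],[8.78,[4.6,-1.4,0.7],0],[8.78,[4.6,-1.4,0.7],0],[8.78,[4.6,-1.4,0.7],0],[8.78,[4.6,-1.4,0.7],0],[8.78,[4.6,-1.4,0.7],0]]' 10
python3 -m jog '[[8.78,[4.4,-1.4,0.7],0],[8.78,[0,0,0],0],[8.78,[0,0,0],0]]'
python3 - <<'E'
from h import *
im,d,st=snap("wrist","w1");to(629,-321,150,-77.2)
crop(im,120,520,60,360,2,"pics/w1c.png",1.3)
E
```

```text
time: 1.15
eef_pos: [590.2, -345.1, 163.0]
ee_rot: [-3.122, -0.349, 0.001]
force: [0.4, -0.7, -0.4]
finger_gap: 1.002
time: 1.45
eef_pos: [628.9, -322.1, 155.7]
ee_rot: [-3.121, -0.353, 0.002]
force: [-1.0, -1.1, 0.0]
finger_gap: 1.003
pos [ 628.  -323.   156.1] t 1.5 jawyaw -77.19 q6 0.77 turn 0.0 shift_cm [ 0.14 -0.18  0.61]
```

View pics/w1c.png

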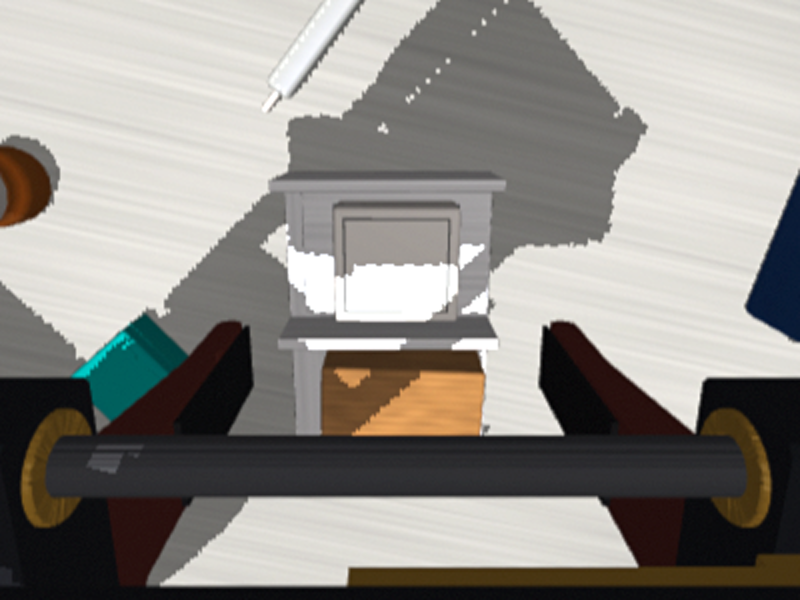

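```bash
python3 - <<'E'
from h import *
im,d,st=load("w1")
crop(im,250,390,140,240,5,"pics/w1d.png",1.2)
f=lambda c:np.array(c,float)/2+[120,60]
c=px_to_plane("wrist",f([(335,204),(460,204),(458,320),(337,320)]),44,st);print(c.round(1),c.mean(0))
e=px_to_plane("wrist",f([(270,188),(505,188),(497,347),(281,347)]),46,st);print(e.round(1));
for a,b in((c[0],c[1]),(c[3],c[2]),(e[0],e[1]),(e[3],e[2])): v=b-a;print(np.hypot(*v[:2]),np.degrees(np.arctan2(v[1],v[0])))
E
```

```text
[[ 651.4 -288.    44. ]
 [ 664.6 -345.9   44. ]
 [ 607.8 -359.6   44. ]
 [ 594.2 -300.4   44. ]] [ 629.50323465 -323.48661757   44.        ]
[[ 652.3 -256.9   46. ]
 [ 676.8 -364.3   46. ]
 [ 598.8 -382.    46. ]
 [ 574.5 -275.8   46. ]]
59.44984781170315 -77.12117042946461
60.723288647742194 -77.12047508065844
110.14944051138617 -77.12126067253062
109.0017979584091 -77.12030207815836
```

View pics/w1d.png

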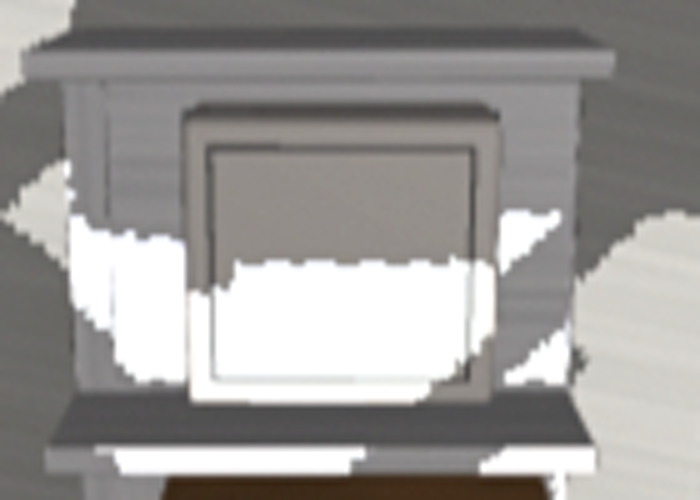

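```bash
python3 - <<'E'
from h import *
to(629.3,-322.8,20,-77.15)
E
python3 -m jog '[[8.78,[0.1,0,4],0],[8.78,[0,0,4],0],[8.78,[0,0,3],0],[8.78,[0,0,1.5],0],[8.78,[0,0,0.6],0],[8.78,[0,0,0],0],[8.78,[0,0,0],0]]'
python3 - <<'E'
from h import *
to(629.3,-322.8,20,-77.15)
E
```

```text
pos [ 628.  -323.   156.1] t 1.5 jawyaw -77.19 q6 0.77 turn -0.001 shift_cm [1.500e-01 1.000e-02 1.361e+01]
time: 2.2
eef_pos: [630.5, -324.0, 27.4]
ee_rot: [3.121, 0.348, 0.003]
force: [1.0, 0.7, 0.0]
finger_gap: 0.999
pos [ 630.5 -324.    27.4] t 2.2 jawyaw -77.26 q6 0.78 turn -0.002 shift_cm [-0.09 -0.15  0.74]
```

```bash

python3 -m jog '[[8.78,[0,-0.1,0.4],0],[8.78,[0,0,0.3],0],[5.5,[0,0,0],0],[5.5,[0,0,0],0],[5.5,[0,0,0],0],[5.5,[0,0,0],0],[5.5,[0,0,0],0]]' 25
python3 - <<'E'
from h import *
to(629.3,-322.8,20,-77.15)
im,d,st=snap("wrist","w2")
E
```

```text
time: 2.9
eef_pos: [629.5, -322.0, 18.7]
ee_rot: [3.122, 0.349, 0.0]
force: [0.3, -0.3, 0.7]
finger_gap: 0.704
pos [ 629.5 -322.    18.7] t 2.9 jawyaw -77.23 q6 0.78 turn -0.001 shift_cm [-0.04  0.07 -0.13]
```

View pics/w2.png

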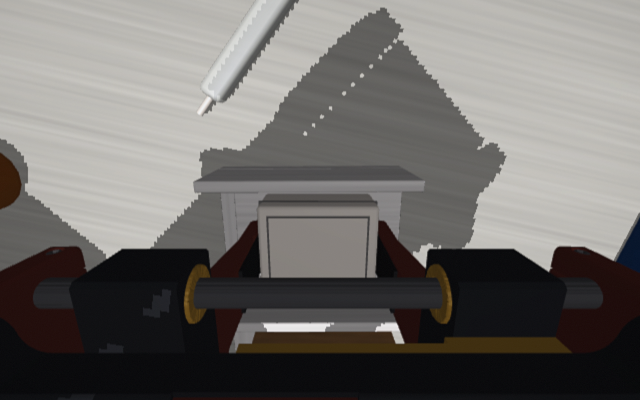

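```bash

python3 -m jog '[[5.5,[0,0,-0.3],0],[5.5,[0,0,-0.7],0],[5.5,[0,0,-2],0],[5.5,[0,0,-3],0],[5.5,[0,0,-3],0],[5.5,[0,0,-1],0]]' 25
python3 - <<'E'
from h import *
print(px_to_plane("top",[[315,285]],30).round(0),px_to_plane("top",[[401,222]],30).round(0))
to(475,-5,110,-92)
E
```

```text
time: 3.55
eef_pos: [631.3, -323.1, 122.5]
ee_rot: [3.119, 0.349, 0.007]
force: [0.3, -0.7, -2.3]
finger_gap: 0.709
[[387.  18.  30.]] [[ 530. -190.   30.]]
pos [ 631.3 -323.1  122.5] t 3.55 jawyaw -77.23 q6 0.78 turn 0.258 shift_cm [-16.73 -31.25   1.08]
```

```bash

python3 -m jog '[[5.5,[0,0,0],0.13],[5.5,[0,0,0],0.13],[5.5,[-1.5,-2.5,0.1],0],[5.5,[-2.2,-4.1,0.2],0],[5.5,[-2.2,-4.1,0.2],0],[5.5,[-2.2,-4.1,0.2],0],[5.5,[-2.2,-4.1,0.2],0],[5.5,[-2.2,-4.1,0.2],0],[5.5,[-2.2,-4.1,0],0],[5.5,[-1.2,-2.4,0],0]]' 25
python3 -m jog '[[5.5,[-0.8,-1.6,0],0],[5.5,[0,0,2],0],[5.5,[0,0,3],0],[5.5,[0,0,2],0],[5.5,[0,0,0],0],[5.5,[0,0,0],0]]' 25
python3 - <<'E'
from h import *
to(475,-5,12,-92)
im,d,st=snap("wrist","w3")
im,d,st=snap("side","s3");crop(im,240,460,120,280,3,"pics/s3c.png",1.3)
E
```

```text
time: 4.55
eef_pos: [477.8, -18.4, 106.9]
ee_rot: [-3.14, 0.057, 0.006]
force: [-0.1, 0.6, -2.8]
finger_gap: 0.706
time: 5.15
eef_pos: [473.7, -4.9, 37.5]
ee_rot: [-3.141, 0.059, 0.002]
force: [-0.0, -0.7, -2.9]
finger_gap: 0.708
pos [473.7  -4.9  37.5] t 5.15 jawyaw -92.14 q6 1.45 turn -0.002 shift_cm [0.14 0.   2.55]
```

View pics/s3c.png

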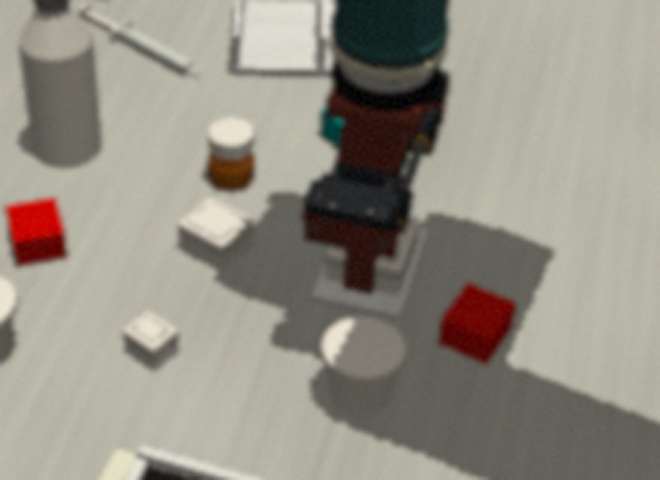

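View pics/w3.png

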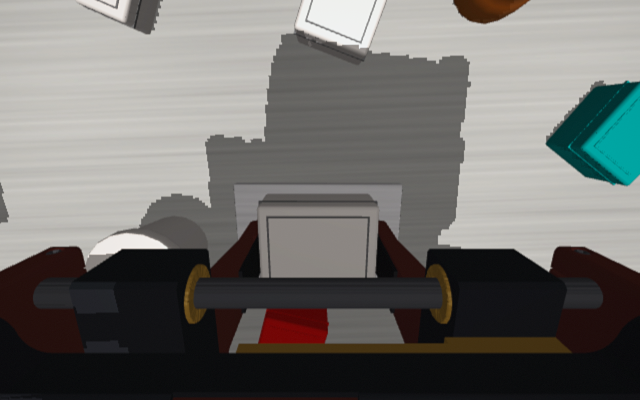

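```bash

python3 -m jog '[[5.5,[0,0,1.2],0],[5.5,[0,0,0.8],0],[5.5,[0,0,0.4],0],[5.5,[0,0,0.2],0],[5.5,[0,0,0.1],0],[5.5,[0,0,0.1],0],[5.5,[0,0,0],0]]' 25
python3 -m jog '[[5.5,[0,0,0.1],0],[5.5,[0,0,0],0]]'

```

```text
time: 5.95
eef_pos: [474.2, -5.0, 9.8]
ee_rot: [-3.141, 0.058, -0.0]
force: [-0.3, 0.0, -2.1]
finger_gap: 0.701
time: 6.15
eef_pos: [474.2, -5.0, 8.7]
ee_rot: [-3.141, 0.058, -0.0]
force: [-0.8, -0.1, -2.7]
finger_gap: 0.709
```

```bash

python3 -m jog '[[5.5,[0,0,0.1],0],[5.5,[0,0,0],0]]'
python3 -m jog '[[5.5,[0,0,0.1],0],[5.5,[0,0,0],0]]'

```

```text
time: 6.35
eef_pos: [474.2, -5.0, 8.7]
ee_rot: [-3.141, 0.058, -0.001]
force: [-2.0, 1.2, 11.3]
finger_gap: 0.702
time: 6.55
eef_pos: [474.3, -5.0, 8.6]
ee_rot: [3.141, -0.058, 0.002]
force: [-5.8, 0.2, 26.9]
finger_gap: 0.702
```

```bash

python3 -m jog '[[5.5,[0,0,-0.2],0],[8.78,[0,0,0],0],[8.78,[0,0,0],0],[8.78,[0,0,0],0],[8.78,[0,0,-1],0],[8.78,[0,0,-3],0],[8.78,[0,0,-4],0],[8.78,[0,0,-4],-0.14],[8.78,[0,0,-2],-0.14],[8.78,[0,0,0],-0.14]]'
python3 -m jog '[[8.78,[0,0,0],-0.14],[8.78,[0,0,0],-0.14],[8.78,[0,0,0],-0.14],[8.78,[0,0,0],-0.14],[8.78,[0,0,0],-0.15],[8.78,[0,0,0],-0.15],[8.78,[0,0,0],-0.15],[8.78,[0,0,0],-0.14],[8.78,[0,0,0],0]]'
python3 - <<'E'
from h import *
to(475,-5,80,-2)
im,d,st=snap("wrist","w4")
E
```

```text
time: 7.55
eef_pos: [476.6, -5.3, 152.6]
ee_rot: [3.08, 0.606, 0.01]
force: [-0.5, -0.9, -0.5]
finger_gap: 1.001
time: 8.45
eef_pos: [474.0, -5.0, 149.1]
ee_rot: [-2.262, -2.18, -0.0]
force: [-0.2, 0.6, 0.1]
finger_gap: 1.001
pos [474.   -5.  149.1] t 8.45 jawyaw -2.11 q6 -0.12 turn -0.002 shift_cm [-0.    0.1   6.91]
```

View pics/w4.png

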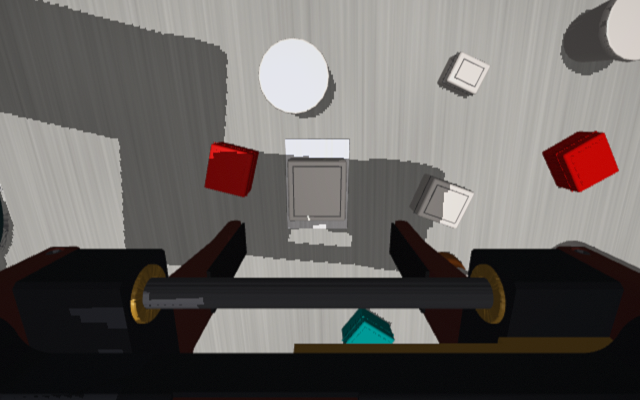

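```bash

python3 -m jog '[[8.78,[2.5,0.6,-0.8],0],[8.78,[4.5,1.1,-0.8],0],[8.78,[4.5,1.1,-0.8],0],[8.78,[4.5,1.1,-0.8],0],[8.78,[4.5,1.1,-0.8],0],[8.78,[4.5,1.1,-0.8],0],[8.78,[2,0.4,0],0],[8.78,[0,0,0],0],[8.78,[0,0,0],0]]'
python3 - <<'E'
from h import *
to(548,265,200,-2)
im,d,st=snap("wrist","w5")
E
```

```text
time: 9.4
eef_pos: [548.3, 261.4, 196.0]
ee_rot: [-2.264, -2.178, 0.004]
force: [-0.3, -0.6, -0.7]
finger_gap: 0.998
pos [548.3 261.4 196. ] t 9.4 jawyaw -2.22 q6 0.37 turn -0.004 shift_cm [ 0.36 -0.05 -0.4 ]
```

View pics/w5.png

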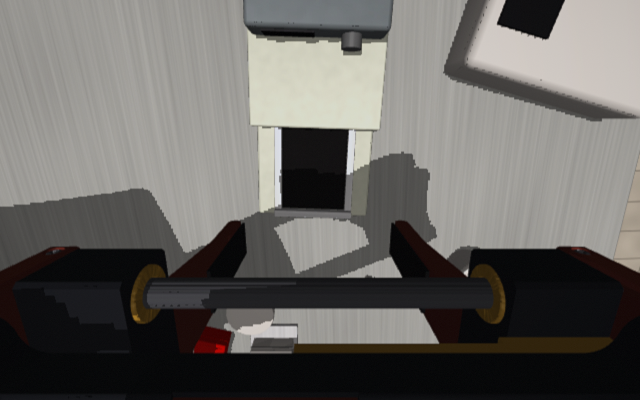

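```bash

python3 - <<'E'
from h import *
im,d,st=load("w5")
crop(im,240,400,100,230,5,"pics/w5c.png",1.2)
E
```

```text
(no output)
```

View pics/w5c.png

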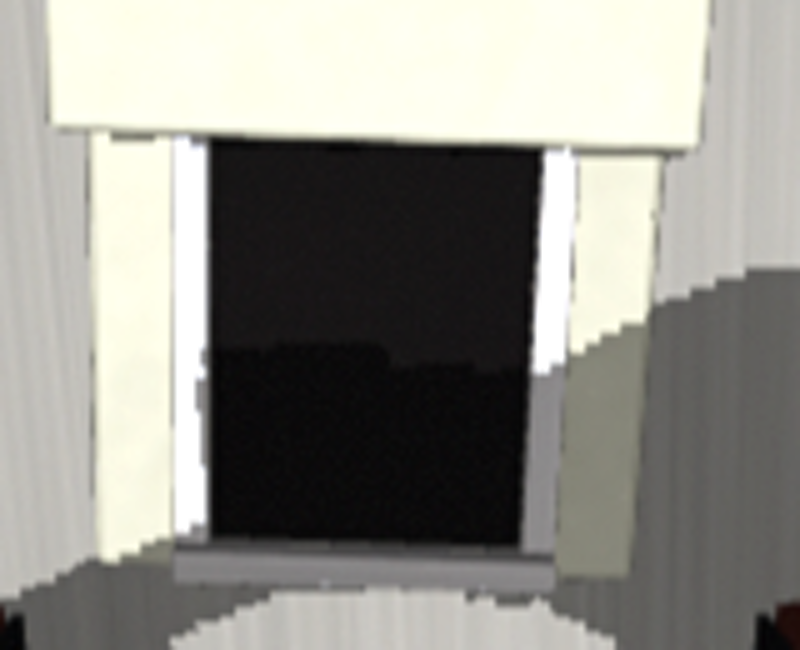

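```bash

python3 - <<'E'
from h import *
im,d,st=load("w5")
f=lambda c:(np.array(c,float)+.5)/5-.5+[240,100]
def q(n,c,z):
    p=px_to_plane("wrist",f(c),z,st);print(n,p[:,:2].round(1).tolist(),"mid",p[:,:2].mean(0).round(1))
    v=p[1]-p[0];print("   len %.1f yaw %.2f"%(np.hypot(*v[:2]),np.degrees(np.arctan2(v[1],v[0]))))
q("ledge66",[(50,128),(697,150)],66)
q("floor -x",[(210,540),(522,545)],30)
q("floor L",[(212,530),(208,145)],30);q("floor R",[(523,530),(541,155)],30)
q("wall out",[(175,583),(555,585)],40);q("wall in",[(175,552),(555,555)],40)
q("sideL out",[(173,540),(172,140)],35);q("sideR out",[(557,540),(577,155)],35)
P=cloud("wrist",d,st);print(P[180,315],P[110,315],P[212,310])
E
```

```text
ledge66 [[483.4, 327.1], [610.6, 317.9]] mid [547.  322.5]
   len 127.5 yaw -4.13
floor -x [[503.6, 230.1], [577.8, 226.0]] mid [540.7 228. ]
   len 74.3 yaw -3.15
floor L [[504.2, 232.5], [509.7, 321.6]] mid [506.9 277.1]
   len 89.2 yaw 86.50
floor R [[578.1, 229.7], [583.4, 316.6]] mid [580.7 273.1]
   len 87.0 yaw 86.51
wall out [[496.1, 223.0], [584.5, 219.2]] mid [540.3 221.1]
   len 88.4 yaw -2.51
wall in [[496.7, 230.6], [584.5, 226.5]] mid [540.6 228.5]
   len 87.9 yaw -2.67
sideL out [[495.6, 232.0], [502.5, 323.1]] mid [499.1 277.5]
   len 91.4 yaw 85.67
sideR out [[585.6, 228.5], [590.7, 316.5]] mid [588.2 272.5]
   len 88.1 yaw 86.64
[544.66316848 261.69832089  28.26769286] [548.26527844 338.93149993  65.19593368] [537.46654387 226.00075712  38.22799421]
```

```bash

python3 - <<'E'
from h import *
im,d,st=load("w4")
crop(im,260,380,120,250,6,"pics/w4c.png",1.6)
E
```

```text
(no output)
```

View pics/w4c.png

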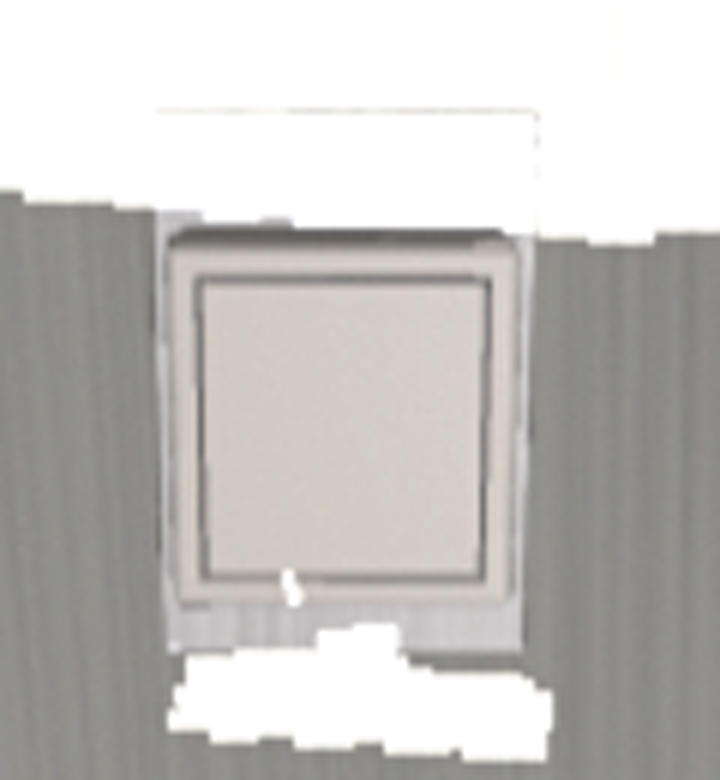

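```bash

python3 - <<'E'
from h import *
im,d,st=load("w4")
f=lambda c:(np.array(c,float)+.5)/6-.5+[260,120]
c=px_to_plane("wrist",f([(170,245),(517,245),(512,603),(178,603)]),34,st);print(c.round(1),c.mean(0))
c=px_to_plane("wrist",f([(158,108),(538,112),(523,650),(168,650)]),6,st);print(c.round(1),c.mean(0))
to(475,-5,110,-2.1)
E
```

```text
[[446.2  26.8  34. ]
 [501.8  24.7  34. ]
 [500.3 -36.1  34. ]
 [443.7 -34.   34. ]] [473.01651054  -4.62862156  34.        ]
[[442.6  46.8   6. ]
 [508.3  43.7   6. ]
 [504.6 -55.7   6. ]
 [438.  -53.2   6. ]] [473.38597533  -4.62678845   6.        ]
pos [548.3 260.8 196. ] t 9.45 jawyaw -2.26 q6 0.37 turn -0.003 shift_cm [-26.81  -6.33   8.65]
```

```bash

python3 -m jog '[[7.4,[-3,-0.7,0.9],0],[7.4,[-4.7,-1.1,1.5],0],[7.4,[-4.7,-1.1,1.5],0],[7.4,[-4.7,-1.1,1.5],0],[7.4,[-4.7,-1.1,1.5],0],[7.4,[-4,-1,1.5],0],[7.4,[-1,-0.5,0.2],0],[7.4,[0,0,0],0],[7.4,[0,0,0],0]]'
python3 - <<'E'
from h import *
to(473.3,-5,10,-2.1)
E
```

```text
time: 10.35
eef_pos: [474.0, -1.0, 111.8]
ee_rot: [2.265, 2.176, 0.001]
force: [-0.1, 0.3, 0.4]
finger_gap: 0.847
pos [474.   -1.  111.8] t 10.35 jawyaw -2.3 q6 -0.11 turn -0.003 shift_cm [-0.41 -0.06 10.18]
```

```bash

python3 -m jog '[[7.4,[-0.4,0,3],0],[7.4,[0,0,3.5],0],[7.4,[0,0,2],0],[7.4,[0,0,0.8],0],[7.4,[0,0,0.4],0],[7.4,[0,0,0],0],[7.4,[0,0,0],0]]'
python3 - <<'E'
from h import *
to(473.3,-5,10,-2.1)
E
```

```text
time: 11.05
eef_pos: [474.6, -4.7, 15.2]
ee_rot: [2.262, 2.178, 0.002]
force: [0.3, -0.3, -0.3]
finger_gap: 0.839
pos [474.6  -4.7  15.2] t 11.05 jawyaw -2.15 q6 -0.12 turn -0.001 shift_cm [-0.04 -0.13  0.52]
```

```bash

python3 -m jog '[[7.4,[0,-0.1,0.4],0],[5,[0,0,0],0],[5,[0,0,0],0],[5,[0,0,0],0],[5,[0,0,0],0],[5,[0,0,-0.2],0],[5,[0,0,-0.6],0],[5,[0,0,-1.5],0],[5,[0,0,0],0],[5,[0,0,0],0]]' 14
python3 - <<'E'
from h import *
to(473.3,-5,10,-2.1)
im,d,st=snap("wrist","w6")
im,d,st=snap("side","s6");crop(im,240,460,120,280,3,"pics/s6c.png",1.3)
E
```

```text
time: 12.05
eef_pos: [472.8, -4.9, 33.5]
ee_rot: [2.263, 2.178, 0.001]
force: [0.6, 0.3, -2.8]
finger_gap: 0.656
pos [472.8  -4.9  33.5] t 12.05 jawyaw -2.18 q6 -0.12 turn -0.001 shift_cm [-0.01  0.04  2.35]
```

View pics/w6.png

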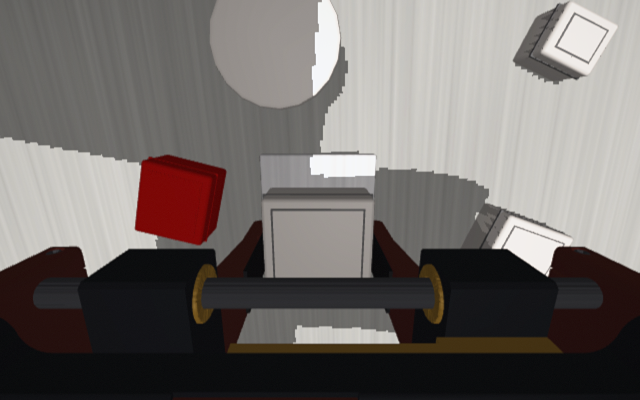

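View pics/s6c.png

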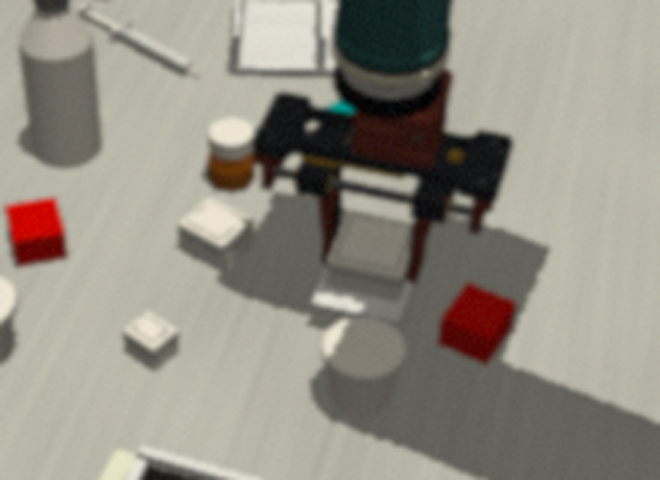

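```bash

python3 -m jog '[[5,[0,0,-3],0.02],[5,[0,0,-3],0],[5,[2,0.4,-1.5],0],[5,[4.5,1,0],0],[5,[4.5,1.2,0],0],[5,[4.5,1.2,0],0],[5,[4.5,1.2,0],0],[5,[4.5,1.2,0],0],[5,[2,0.5,0],0],[5,[0,0,0],0]]'
python3 - <<'E'
from h import *
to(543.3,267.8,75,-3.4)
E
```

```text
time: 13.15
eef_pos: [555.4, 258.8, 107.4]
ee_rot: [-2.281, -2.159, -0.001]
force: [0.5, -0.8, -2.5]
finger_gap: 0.66
pos [555.4 258.8 107.4] t 13.15 jawyaw -3.15 q6 0.38 turn 0.004 shift_cm [ 0.83 -1.26  3.24]
```

```bash

python3 -m jog '[[5,[0.5,-0.8,0],0.005],[5,[0.3,-0.45,1.5],0],[5,[0,0,1.5],0],[5,[0,0,0],0],[5,[0,0,0],0]]'
python3 - <<'E'
from h import *
to(543.3,267.8,61,-3.4)
im,d,st=snap("wrist","w7")
im,d,st=snap("side","s7");crop(im,200,420,220,390,3.5,"pics/s7c.png",1.3)
im,d,st=snap("top","t7");crop(im,110,270,150,290,5,"pics/t7c.png",1.6)
E
```

```text
time: 13.65
eef_pos: [541.7, 263.4, 78.1]
ee_rot: [-2.291, -2.149, 0.003]
force: [-0.1, 0.2, -2.9]
finger_gap: 0.66
pos [541.7 263.4  78.1] t 13.65 jawyaw -3.67 q6 0.4 turn -0.005 shift_cm [0.45 0.14 1.71]
```

View pics/w7.png

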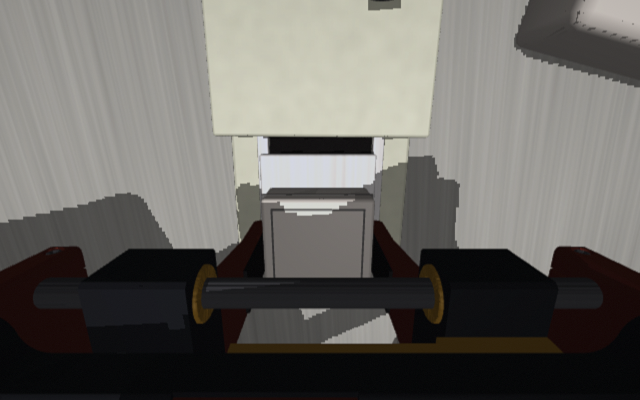

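View pics/s7c.png

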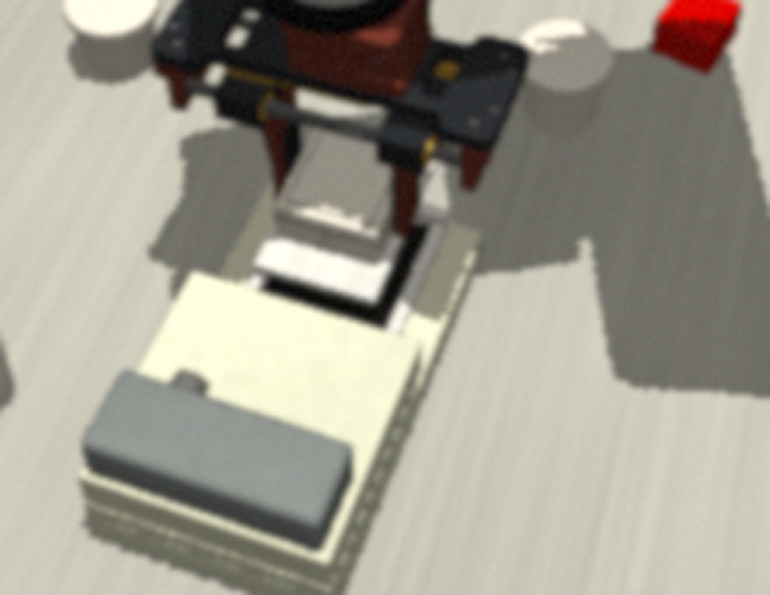

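```bash

python3 -m jog '[[5,[0.3,0.15,0.8],0],[5,[0,0,0.8],0],[5,[0,0,0.6],0],[5,[0,0,0],0],[5,[0,0,0],0]]'
python3 - <<'E'
from h import *
to(543.3,267.8,51,-3.4)
im,d,st=snap("wrist","w8")
crop(im,190,450,80,280,3,"pics/w8c.png",1.2)
E
```

```text
time: 14.3
eef_pos: [544.2, 267.3, 55.9]
ee_rot: [-2.29, -2.15, 0.001]
force: [0.4, -0.9, -2.0]
finger_gap: 0.663
pos [544.2 267.3  55.9] t 14.3 jawyaw -3.6 q6 0.41 turn -0.004 shift_cm [ 0.04 -0.09  0.49]
```

View pics/w8c.png

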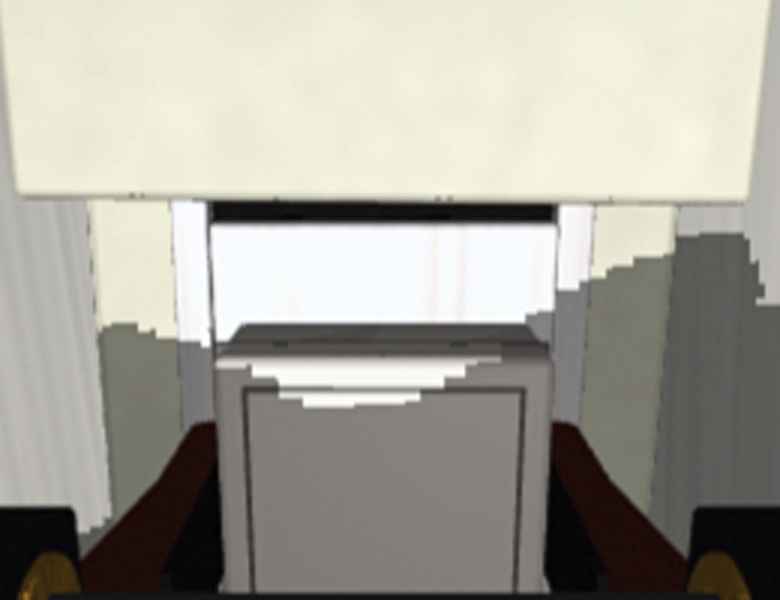

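```bash

python3 -m jog '[[5,[0,0,0.3],0],[5,[0,0,0.2],0],[5,[0,0,0.1],0],[5,[0,0,0],0]]' 10
python3 -m jog '[[5,[0,0,0.1],0],[5,[0,0,0.1],0],[5,[0,0,0],0]]' 10

```

```text
time: 14.75
eef_pos: [544.5, 267.5, 50.4]
ee_rot: [-2.29, -2.15, -0.0]
force: [0.2, 0.2, -2.3]
finger_gap: 0.658
time: 15.05
eef_pos: [544.7, 268.0, 48.6]
ee_rot: [-2.29, -2.15, -0.002]
force: [-1.0, 3.1, -0.1]
finger_gap: 0.662
```

```bash

python3 -m jog '[[5,[0,0,0.1],0],[5,[0,0,0.1],0],[5,[0,0,0],0]]' 10
python3 -m jog '[[5,[0,0,0.1],0],[5,[0,0,0.0],0]]' 10
python3 - <<'E'
from h import *
im,d,st=snap("wrist","w9")
crop(im,190,450,80,280,3,"pics/w9c.png",1.2)
E
```

```text
time: 15.35
eef_pos: [545.0, 267.8, 46.5]
ee_rot: [2.29, 2.15, 0.002]
force: [0.4, 3.6, 1.3]
finger_gap: 0.659
time: 15.55
eef_pos: [545.0, 267.7, 45.7]
ee_rot: [2.29, 2.15, 0.002]
force: [-1.4, 4.0, 4.1]
finger_gap: 0.657
```

View pics/w9c.png

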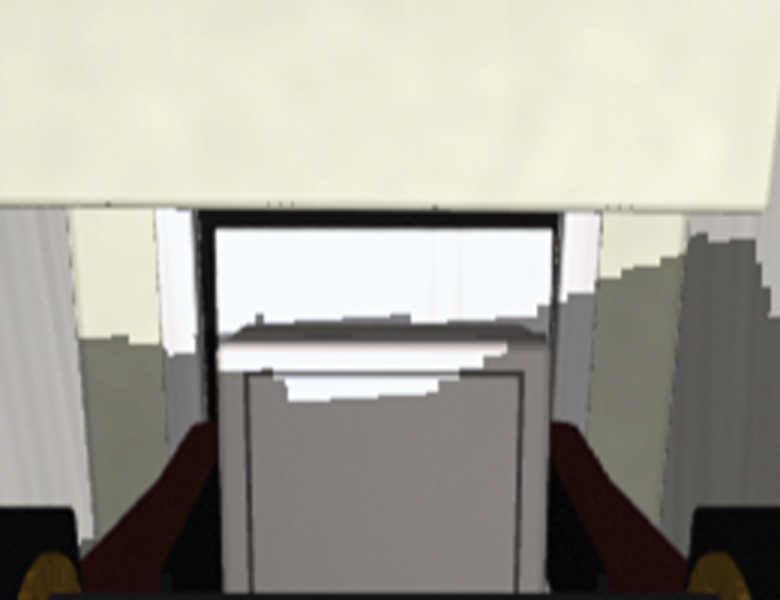

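```bash

cat >> h.py <<'E'
def nest(p):
    a=np.radians(86.6);d=np.atleast_2d(p)[:,:2]-[544.0,279.8]
    return np.c_[d@[np.cos(a),np.sin(a)],d@[-np.sin(a),np.cos(a)]]
E
python3 - <<'E'
from h import *
im,d,st=load("w9")
f=lambda c:(np.array(c,float)+1)/3-.333+[190,80]
for z in (36,38,40): print(z,nest(px_to_plane("wrist",f([(216,228),(556,228)]),z,st)).round(1).tolist())
print("ledge",nest(px_to_plane("wrist",f([(0,206),(770,211)]),66,st)).round(1).tolist())
print("floorsides",nest(px_to_plane("wrist",f([(202,300),(558,240)]),34,st)).round(1).tolist())
print("body top",nest(px_to_plane("wrist",f([(220,343),(547,343)]),61,st)).round(1).tolist())
P=cloud("wrist",d,st); 
for v in (160,170,175,205,215,230,250): print(v,nest(P[v,317]).round(1),P[v,317,2].round(1))
print(nest(st["eef_pos"]),st["eef_pos"])
E
```

```text
36 [[36.3, 31.2], [36.0, -35.9]]
38 [[36.5, 30.8], [36.2, -35.5]]
40 [[36.7, 30.4], [36.5, -35.0]]
ledge [[43.6, 60.1], [42.3, -64.3]]
floorsides [[21.4, 35.2], [33.3, -36.8]]
body top [[19.3, 26.8], [19.1, -30.2]]
160 [[33.5 -1.3]] 34.2
170 [[27.9 -1.3]] 36.7
175 [[24.4 -1.3]] 34.7
205 [[14.5 -1.3]] 64.7
215 [[ 9.7 -1.3]] 66.6
230 [[ 1.6 -1.2]] 66.9
250 [[-8.6 -1.2]] 69.1
[[-11.98271706  -1.74658977]] [545.03286398 267.73479068  45.7377433 ]
```

```bash

python3 -m jog '[[5,[0,-0.17,-0.05],0],[5,[0.3,0,0],0],[5,[0.3,0,0],0],[5,[0,0,0.0],0]]' 10
python3 -m jog '[[5,[0.2,0,0],0],[5,[0.1,0,0.0],0],[5,[0,0,0.0],0]]' 10
python3 - <<'E'
from h import *
im,d,st=snap("wrist","w10");print(nest(st["eef_pos"]),st["eef_pos"])
crop(im,190,450,80,280,3,"pics/w10c.png",1.2)
E
```

```text
time: 16.0
eef_pos: [542.7, 273.2, 45.5]
ee_rot: [-2.29, -2.15, 0.002]
force: [-0.4, -2.1, 2.5]
finger_gap: 0.66
time: 16.3
eef_pos: [543.0, 276.8, 45.5]
ee_rot: [-2.29, -2.15, 0.001]
force: [-0.0, 0.4, -2.0]
finger_gap: 0.66
[[-3.0749357   0.78650684]] [543.03251426 276.77712159  45.52398725]
```

View pics/w10c.png

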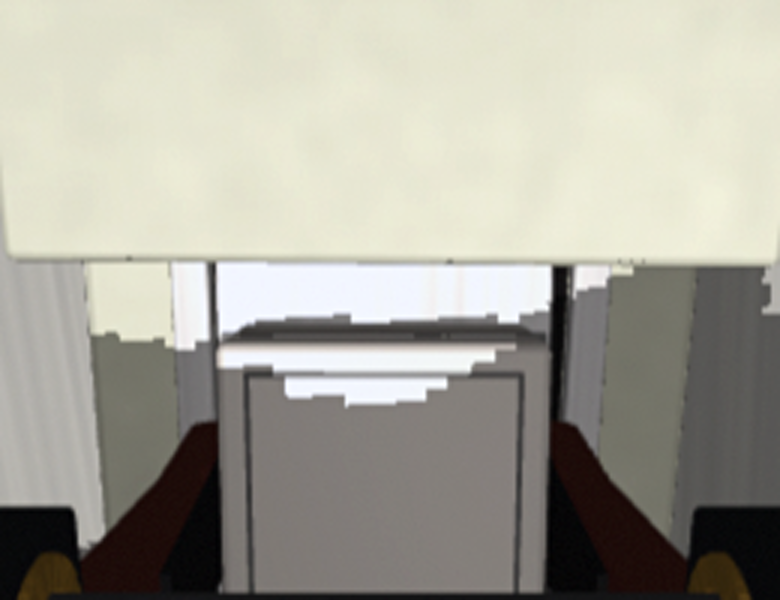

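```bash

python3 -m jog '[[5,[0.1,0.09,0],0],[5,[0.2,0,0],0],[5,[0.1,0,0],0],[5,[0,0,0.0],0]]' 10
python3 - <<'E'
from h import *
st=ctrl.get_state();print(nest(st["eef_pos"]),st["eef_pos"])
E
python3 -m jog '[[5,[0,0,0.1],0],[5,[0,0,0.0],0]]' 10
python3 - <<'E'
from h import *
im,d,st=snap("wrist","w11");print(nest(st["eef_pos"]),st["eef_pos"])
crop(im,190,450,80,280,3,"pics/w11c.png",1.2)
im,d,st=snap("side","s11");crop(im,220,380,200,320,5,"pics/s11c.png",1.3)
E
```

```text
time: 16.75
eef_pos: [544.6, 280.8, 45.7]
ee_rot: [-2.29, -2.15, -0.0]
force: [-0.7, 0.5, -3.5]
finger_gap: 0.657
[[ 1.03524579 -0.50216422]] [544.56267699 280.80364205  45.73525447]
time: 16.95
eef_pos: [544.6, 280.4, 44.9]
ee_rot: [-2.29, -2.15, -0.0]
force: [0.9, -0.1, -0.8]
finger_gap: 0.66
[[ 0.6542172  -0.56212792]] [544.59993773 280.4197279   44.9487618 ]
```

View pics/w11c.png

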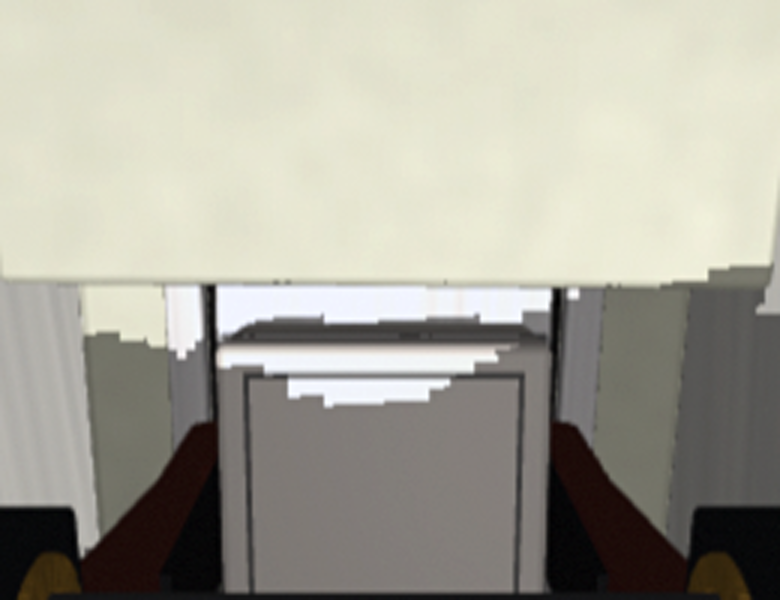

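View pics/s11c.png

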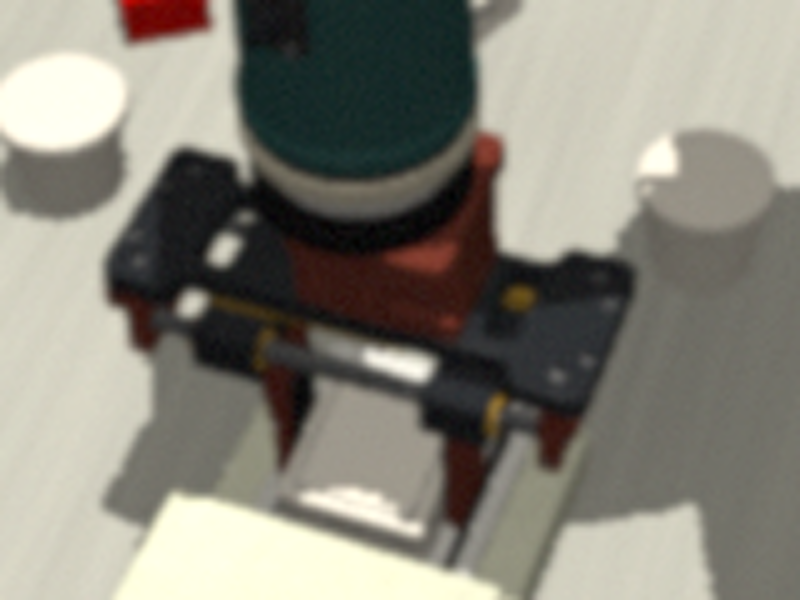

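```bash

python3 -m jog '[[5,[0.12,0,0],0],[5,[0,0,0.1],0],[5,[0,0,0],0]]' 10
python3 -m jog '[[5,[0,0,0.1],0],[5,[0,0,0],0]]' 10

```

```text
time: 17.35
eef_pos: [544.7, 281.4, 43.9]
ee_rot: [2.29, 2.15, -0.0]
force: [0.3, -2.4, 0.5]
finger_gap: 0.659
time: 17.55
eef_pos: [544.8, 281.5, 42.8]
ee_rot: [2.29, 2.15, 0.0]
force: [-0.8, -2.3, 0.5]
finger_gap: 0.659
```

```bash

python3 -m jog '[[5,[0,0,0.1],0],[5,[0,0,0],0]]' 10
python3 -m jog '[[5,[0,0,0.1],0],[5,[0,0,0],0]]' 10
python3 - <<'E'
from h import *
im,d,st=snap("wrist","w12");print(nest(st["eef_pos"]),st["eef_pos"])
crop(im,190,450,80,280,3,"pics/w12c.png",1.2)
E
```

```text
time: 17.75
eef_pos: [544.7, 281.7, 41.8]
ee_rot: [2.29, 2.15, 0.0]
force: [-0.3, -2.8, 0.3]
finger_gap: 0.656
time: 17.95
eef_pos: [544.7, 281.6, 40.8]
ee_rot: [2.29, 2.15, 0.0]
force: [0.8, -3.0, 0.4]
finger_gap: 0.661
[[ 1.85807926 -0.603602  ]] [544.7127355  281.61901128  40.750283  ]
```

View pics/w12c.png

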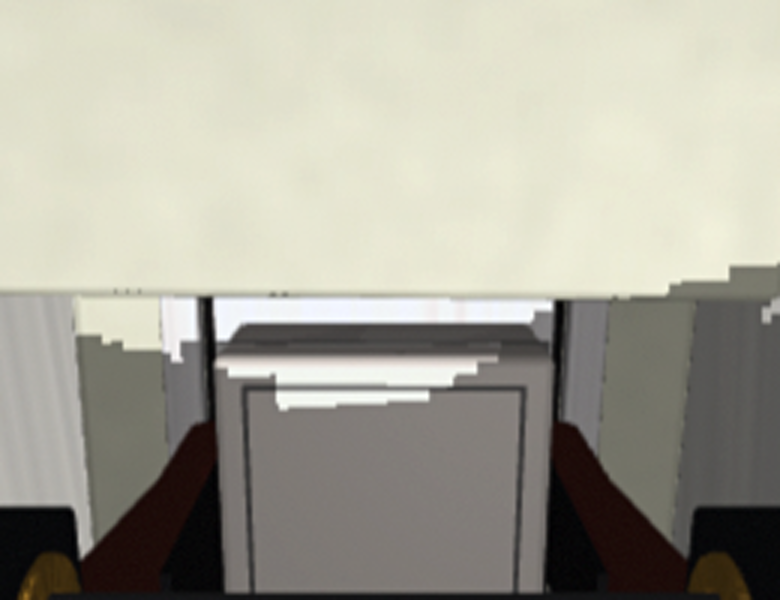

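```bash

python3 -m jog '[[5,[0,0,0.1],0],[5,[0,0,0],0]]' 10
python3 -m jog '[[5,[0,0,0.05],0],[5,[0,0,0],0]]' 10

```

```text
time: 18.2
eef_pos: [544.7, 281.5, 40.0]
ee_rot: [2.29, 2.15, 0.0]
force: [-0.3, -3.2, 3.6]
finger_gap: 0.659
time: 18.4
eef_pos: [544.7, 281.5, 40.0]
ee_rot: [2.29, 2.15, 0.0]
force: [-1.1, -3.9, 7.8]
finger_gap: 0.659
```

```bash

python3 -m jog '[[5,[-0.05,0,-0.05],0],[7.4,[0,0,0],0],[7.4,[0,0,0],0],[7.4,[0,0,-0.5],0],[7.4,[0,0,-2],0],[7.4,[0,0,-4],0],[8.78,[0,0,-4],0],[8.78,[-2,0,-2],0],[8.78,[-2,0,0],0],[8.78,[0,0,0],0]]' 10
python3 - <<'E'
from h import *
im,d,st=snap("wrist","w13");print(nest(st["eef_pos"]),st["eef_pos"])
crop(im,240,400,70,220,5,"pics/w13c.png",1.2)
im,d,st=snap("side","s13");crop(im,200,380,200,350,4.4,"pics/s13c.png",1.3)
E
```

```text
time: 19.4
eef_pos: [542.2, 239.9, 166.1]
ee_rot: [2.291, 2.148, 0.002]
force: [0.9, -0.1, -0.5]
finger_gap: 1.0
[[-39.97487261  -0.60928465]] [542.23744747 239.85935558 166.08631256]
```

View pics/w13c.png

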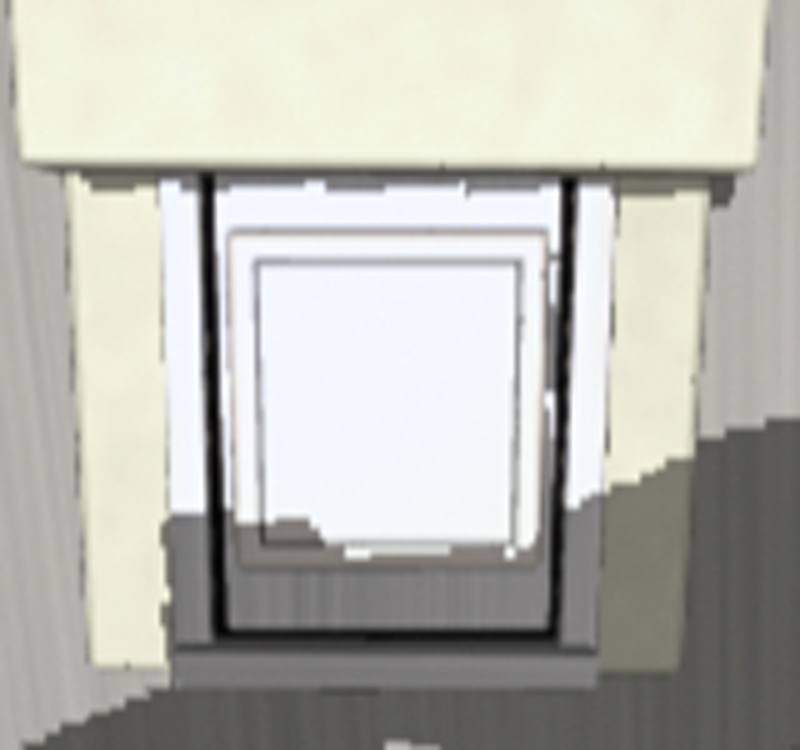

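View pics/s13c.png

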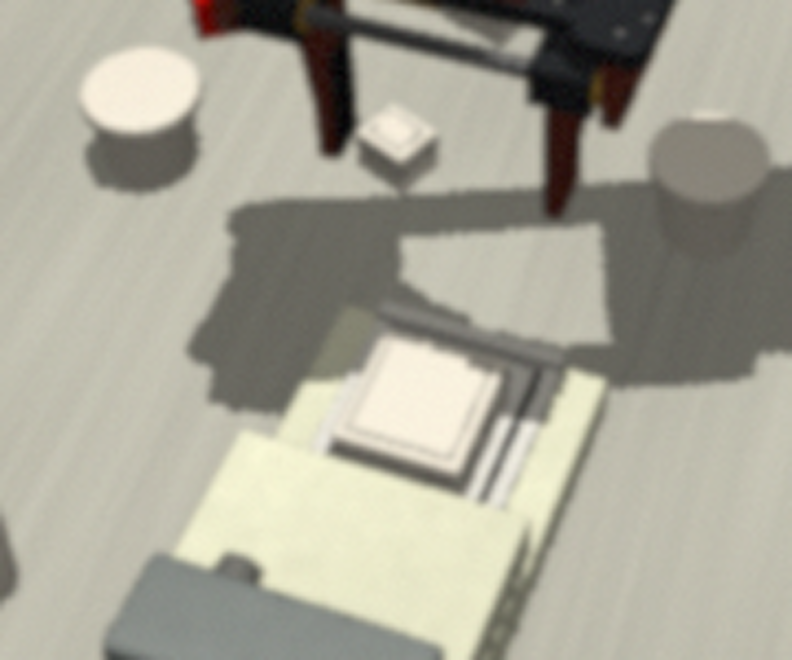

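```bash

python3 - <<'E'
from h import *
im,d,st=load("w13")
f=lambda c:(np.array(c,float)+.5)/5-.5+[240,70]
c=px_to_plane("wrist",f([(230,232),(547,232),(541,568),(240,568)]),64,st);print(c.round(1).tolist(),c.mean(0),nest(c.mean(0)))
for i,j in((0,1),(3,2),(3,0),(2,1)): v=c[j]-c[i];print(np.hypot(*v[:2]).round(1),np.degrees(np.arctan2(v[1],v[0])).round(2))
P=cloud("wrist",d,st)[118:182,290:345].reshape(-1,3)
A=np.c_[nest(P),np.ones(len(P))];print(np.linalg.lstsq(A,P[:,2],rcond=None)[0])
to(604.2,-24.9,130,-22+90)
E
```

```text
[[518.6, 313.3, 64.0], [574.3, 309.7, 64.0], [571.0, 249.2, 64.0], [514.8, 252.8, 64.0]] [544.65831812 281.23834825  64.        ] [[ 1.47485897 -0.57185614]]
55.9 -3.7
56.3 -3.71
60.6 86.43
60.6 86.84
[ 9.12310961e-02 -5.05998853e-04  6.35893431e+01]
pos [541.9 241.3 164.9] t 19.5 jawyaw -3.66 q6 0.37 turn -1.251 shift_cm [-15.75 -22.35   3.47]
```

```bash

python3 - <<'E'
from h import *
def fit(n,r,cam="wrist"):
    im,d,st=load(n);P=cloud(cam,d,st)[r[0]:r[1],r[2]:r[3]].reshape(-1,3)
    A=np.c_[nest(P),np.ones(len(P))];s=np.linalg.lstsq(A,P[:,2],rcond=None);print(n,s[0].round(3),P[:,2].std().round(2),np.sqrt(s[1]/len(P)).round(2))
fit("w13",(118,182,290,345));fit("w13",(122,170,295,340));fit("w13",(75,98,260,380));fit("w4",(165,218,292,344));fit("w5",(50,120,260,370))
fit("w8",(200,250,275,360));fit("w13",(100,130,150,230))
im,d,st=load("s13");P=cloud("side",d)
print(P[300-0:301,285:300:3].round(1))
E
```

```text
w13 [ 9.1000e-02 -1.0000e-03  6.3589e+01] 16.01 [15.94]
w13 [ 1.0700e-01 -3.0000e-03  6.2968e+01] 13.89 [13.83]
w13 [-6.72000e-01  5.00000e-03  1.03065e+02] 14.11 [13.61]
w4 [3.39000e-01 8.00000e-03 1.31614e+02] 18.96 [18.14]
w5 [-6.5000e-02 -6.0000e-03  7.0492e+01] 14.52 [14.47]
w8 [ 4.4600e-01 -1.0000e-03  7.6533e+01] 9.48 [8.68]
w13 [-0.148 -0.396 60.932] 26.7 [24.29]
[[[556.6 306.2  63.2]
  [550.9 305.6  64.6]
  [545.9 303.3  63.3]
  [540.6 301.6  63. ]
  [534.8 301.4  65.1]]]
```

```bash
cat >> h.py <<'E'
def fit(n,r,cam="wrist"):
    im,d,st=load(n);P=cloud(cam,d,st)[r[0]:r[1],r[2]:r[3]].reshape(-1,3)
    P=P[d[r[0]:r[1],r[2]:r[3]].ravel()>0];P=P[abs(P[:,2]-np.median(P[:,2]))<10]
    A=np.c_[nest(P),np.ones(len(P))];s=np.linalg.lstsq(A,P[:,2],rcond=None)[0];print(n,s.round(3),len(P),P[:,2].std().round(2))
E
python3 - <<'E'
from h import *
fit("w13",(118,182,290,345));fit("w13",(75,98,260,380));fit("w4",(165,218,292,344));fit("w5",(50,120,260,370));fit("w9",(210,250,275,360));fit("w8",(210,250,275,360))
fit("w13",(100,130,150,230))
E
```

```text
w13 [-3.0000e-03  1.0000e-03  6.2823e+01] 3507 0.7
w13 [-0.    0.   64.37] 2752 0.71
w4 [1.0000e-03 2.0000e-03 3.3113e+01] 2743 0.68
w5 [-1.0000e-03 -0.0000e+00  6.4456e+01] 7658 0.83
w9 [-1.1100e-01 -1.0000e-03  6.7021e+01] 3389 0.91
w8 [2.0000e-03 2.0000e-03 7.8124e+01] 3385 0.6
w13 [-0.    -0.    -1.423] 2384 0.76
```

```bash

python3 -m jog '[[8.78,[0,0,0],-0.139],[8.78,[0,0,0],-0.139],[8.78,[0,0,0],-0.139],[8.78,[0,0,0],-0.139],[8.78,[0,0,0],-0.139],[8.78,[0,0,0],-0.139],[8.78,[0,0,0],-0.139],[8.78,[0,0,0],-0.139],[8.78,[0,0,0],-0.139],[8.78,[-1.5,-2,0],0]]'
python3 -m jog '[[8.78,[-2.4,-3.4,0.5],0],[8.78,[-2.4,-3.4,0.6],0],[8.78,[-2.4,-3.4,0.6],0],[8.78,[-2.4,-3.4,0.6],0],[8.78,[-2.4,-3.4,0.6],0],[8.78,[-2.2,-3.3,0.6],0],[8.78,[0,0,0],0],[8.78,[0,0,0],0]]'
python3 - <<'E'
from h import *
im,d,st=snap("wrist","w14");to(604.2,-24.9,130,68)
crop(im,220,420,100,250,4,"pics/w14c.png",1.2)
E
```

```text
time: 20.5
eef_pos: [547.7, 219.9, 164.0]
ee_rot: [-0.587, -3.085, -0.002]
force: [0.1, -0.2, -0.6]
finger_gap: 0.997
time: 21.3
eef_pos: [604.3, -24.1, 128.8]
ee_rot: [-0.6, -3.082, -0.001]
force: [-0.2, 1.5, 0.4]
finger_gap: 1.003
pos [604.1 -23.3 129.1] t 21.35 jawyaw 68.05 q6 -1.34 turn 0.001 shift_cm [-0.07 -0.15 -0.09]
```

View pics/w14c.png

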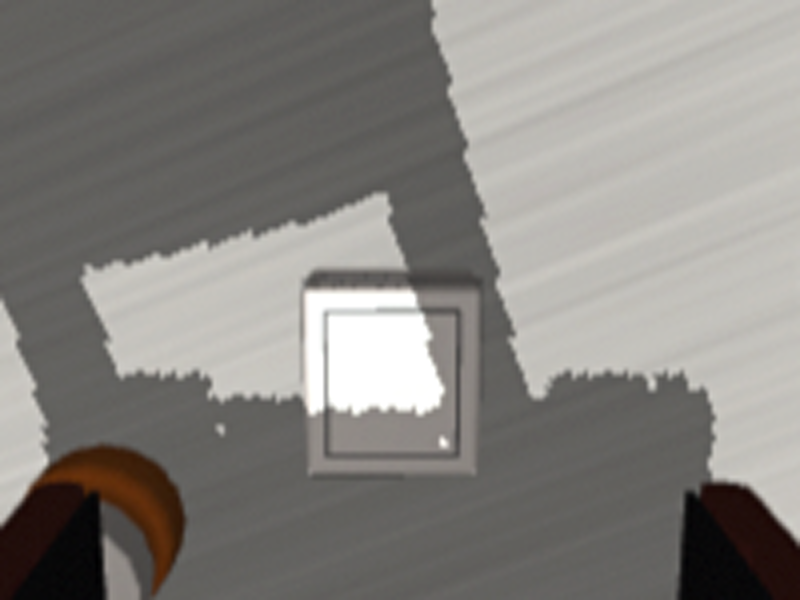

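```bash

python3 - <<'E'
from h import *
im,d,st=load("w14")
f=lambda c:(np.array(c,float)+.5)/4-.5+[220,100]
c=px_to_plane("wrist",f([(304,287),(481,287),(476,474),(309,474)]),30,st);print(c.round(1).tolist(),c.mean(0))
for i,j in((0,1),(3,2),(3,0),(2,1)): v=c[j]-c[i];print(np.hypot(*v[:2]).round(1),np.degrees(np.arctan2(v[1],v[0])).round(2))
m=c.mean(0);to(m[0],m[1],3.5,68)
E
```

```text
[[574.5, -34.3, 30.0], [589.7, 3.2, 30.0], [631.4, -14.0, 30.0], [616.5, -50.9, 30.0]] [603.01999346 -23.992095    30.        ]
40.4 67.96
39.8 67.97
45.1 158.36
45.1 157.57
pos [604.1 -23.3 129.1] t 21.35 jawyaw 68.05 q6 -1.34 turn 0.001 shift_cm [ 0.05 -0.11 12.56]
```

```bash

python3 -m jog '[[8.78,[0,-0.1,3],0],[8.78,[0,0,4],0],[8.78,[0,0,3],0],[8.78,[0,0,1.2],0],[8.78,[0,0,0.5],0],[8.78,[0,0,0],0],[8.78,[0,0,0],0]]'
python3 - <<'E'
from h import *
to(603.5,-24.4,3.5,68)
E
```

```text
time: 22.05
eef_pos: [605.3, -24.9, 14.2]
ee_rot: [0.596, 3.082, 0.0]
force: [0.6, -0.4, 0.5]
finger_gap: 1.0
pos [605.3 -24.9  14.2] t 22.05 jawyaw 68.1 q6 -1.34 turn 0.002 shift_cm [ 0.18 -0.02  1.07]
```

```bash

python3 -m jog '[[8.78,[0.15,0,0.5],0],[8.78,[0,0,0.4],0],[3.5,[0,0,0.1],0],[3.5,[0,0,0],0],[3.5,[0,0,0],0],[3.5,[0,0,0],0],[3.5,[0,0,0],0],[3.5,[0,0,0],0],[3.5,[0,0,0],0],[3.5,[0,0,0],0]]' 15
python3 - <<'E'
from h import *
to(603.5,-24.4,3.5,68)
E
```

```text
time: 23.05
eef_pos: [602.7, -24.6, 2.9]
ee_rot: [0.598, 3.084, 0.0]
force: [0.4, 0.4, -0.3]
finger_gap: 0.478
pos [602.7 -24.6   2.9] t 23.05 jawyaw 68.07 q6 -1.34 turn 0.001 shift_cm [-0.07  0.05 -0.06]
```

```bash

python3 -m jog '[[3.5,[0,0,-0.3],0],[3.5,[0,0,-1],0],[3.5,[0,0,-3],0],[3.5,[0,0,-4],0],[3.5,[0,0,-3],0],[3.5,[0,0,-1],0],[3.5,[0,0,0],0.139],[3.5,[0,0,0],0.139],[3.5,[0,0,0],0.139],[3.5,[0,0,0],0.139]]' 15
python3 -m jog '[[3.5,[0,0,0],0.139],[3.5,[0,0,0],0.139],[3.5,[0,0,0],0.139],[3.5,[0,0,0],0.139],[3.5,[0,0,0],0.135],[3.5,[0,0,0],0],[3.5,[0,0,0],0]]' 15
python3 - <<'E'
from h import *
to(544.7,281.2,110,-3.4)
E
```

```text
time: 24.05
eef_pos: [601.8, -24.5, 125.0]
ee_rot: [-1.428, -2.796, 0.001]
force: [0.3, -0.6, -0.8]
finger_gap: 0.48
time: 24.75
eef_pos: [602.1, -24.6, 125.2]
ee_rot: [-2.281, -2.158, 0.001]
force: [-0.1, -0.3, -2.1]
finger_gap: 0.48
pos [602.1 -24.6 125.2] t 24.75 jawyaw -3.17 q6 -0.1 turn 0.004 shift_cm [30.19 -7.54  1.53]
```

```bash

python3 -m jog '[[3.5,[2.5,-0.6,0],0.004],[3.5,[4.2,-1.1,0],0],[3.5,[4.7,-1.2,0],0],[3.5,[4.7,-1.2,0],0],[3.5,[4.7,-1.2,0],0],[3.5,[4.7,-1.2,0.5],0],[3.5,[3.2,-0.8,0.5],0],[3.5,[1.5,-0.3,0.5],0],[3.5,[0,0,0],0],[3.5,[0,0,0],0]]' 15
python3 - <<'E'
from h import *
to(544.7,281.2,66.9,-3.4)
E
```

```text
time: 25.75
eef_pos: [545.7, 280.5, 110.5]
ee_rot: [2.288, 2.152, -0.002]
force: [0.1, -0.5, -2.0]
finger_gap: 0.478
pos [545.7 280.5 110.5] t 25.75 jawyaw -3.53 q6 0.42 turn -0.002 shift_cm [ 0.07 -0.1   4.36]
```

```bash

python3 -m jog '[[3.5,[0.05,-0.1,1.5],0],[3.5,[0,0,1.5],0],[3.5,[0,0,0.5],0],[3.5,[0,0,0],0],[3.5,[0,0,0],0]]' 15
python3 - <<'E'
from h import *
to(544.7,281.2,66.9,-3.4)
im,d,st=snap("wrist","w15")
crop(im,220,420,130,290,4,"pics/w15c.png",1.2)
E
```

```text
time: 26.25
eef_pos: [545.4, 281.3, 76.4]
ee_rot: [2.291, 2.149, 0.001]
force: [-0.7, -0.8, -1.1]
finger_gap: 0.479
pos [545.4 281.3  76.4] t 26.25 jawyaw -3.66 q6 0.43 turn -0.005 shift_cm [-0.01 -0.07  0.95]
```

View pics/w15c.png

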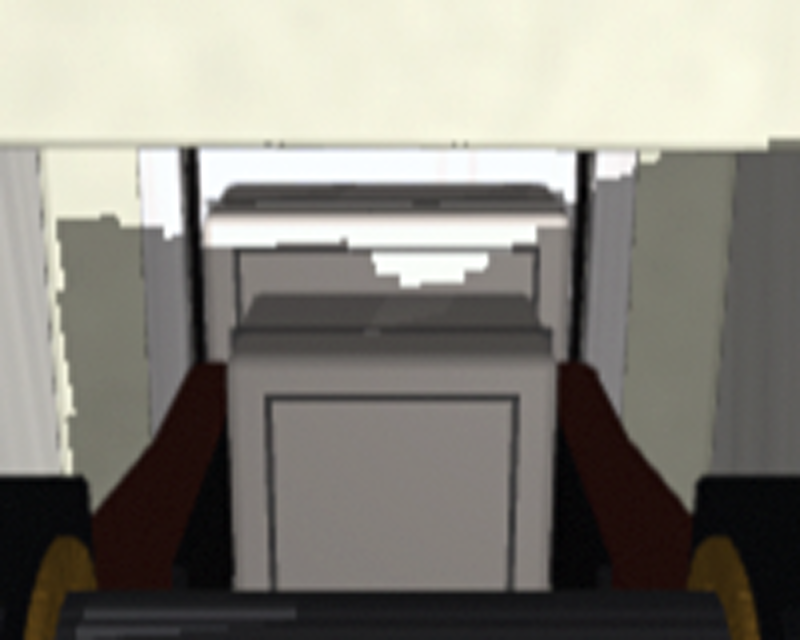

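```bash

python3 - <<'E'
from h import *
im,d,st=load("w15")
f=lambda c:(np.array(c,float)+.5)/4-.5+[220,130]
L=nest(px_to_plane("wrist",f([(205,214),(567,214)]),64,st));M=nest(px_to_plane("wrist",f([(231,352),(555,352)]),103.5,st));B=nest(px_to_plane("wrist",f([(252,297),(537,297)]),73.5,st))
print(L.round(1),M.round(1),B.round(1),nest(st["eef_pos"]))
E
```

```text
[[ 32.8  27.5]
 [ 32.5 -28.2]] [[ 24.2  18.5]
 [ 24.  -21.2]] [[ 22.3  19.6]
 [ 22.1 -22.7]] [[ 1.58538988 -1.34737048]]
```

```bash

python3 -m jog '[[3.5,[0.08,-0.1,0.3],0],[3.5,[0,0,0.3],0],[3.5,[0,0,0.1],0],[3.5,[0,0,0.1],0],[3.5,[0,0,0],0]]' 15
python3 -m jog '[[3.5,[0,0,0.1],0],[3.5,[0,0,0],0]]' 15

```

```text
time: 26.8
eef_pos: [543.6, 283.0, 67.7]
ee_rot: [-2.29, -2.151, 0.0]
force: [0.9, 0.2, -1.1]
finger_gap: 0.48
time: 27.0
eef_pos: [543.9, 283.1, 66.9]
ee_rot: [-2.29, -2.15, -0.001]
force: [-0.3, 0.7, -1.9]
finger_gap: 0.477
```

```bash

python3 -m jog '[[3.5,[0,0,0.1],0],[3.5,[0,0,0],0]]' 15
python3 -m jog '[[3.5,[0,0,0.05],0],[3.5,[0,0,0],0]]' 15
python3 - <<'E'
from h import *
im,d,st=snap("wrist","w16");print(nest(st["eef_pos"]))
crop(im,220,420,130,290,4,"pics/w16c.png",1.2)
E
```

```text
time: 27.2
eef_pos: [543.9, 283.0, 66.9]
ee_rot: [2.29, 2.15, 0.001]
force: [-1.7, 0.1, 5.9]
finger_gap: 0.475
time: 27.4
eef_pos: [543.9, 283.0, 66.9]
ee_rot: [2.29, 2.15, 0.001]
force: [-2.8, -0.2, 10.5]
finger_gap: 0.479
[[3.21382937 0.2873568 ]]
```

View pics/w16c.png

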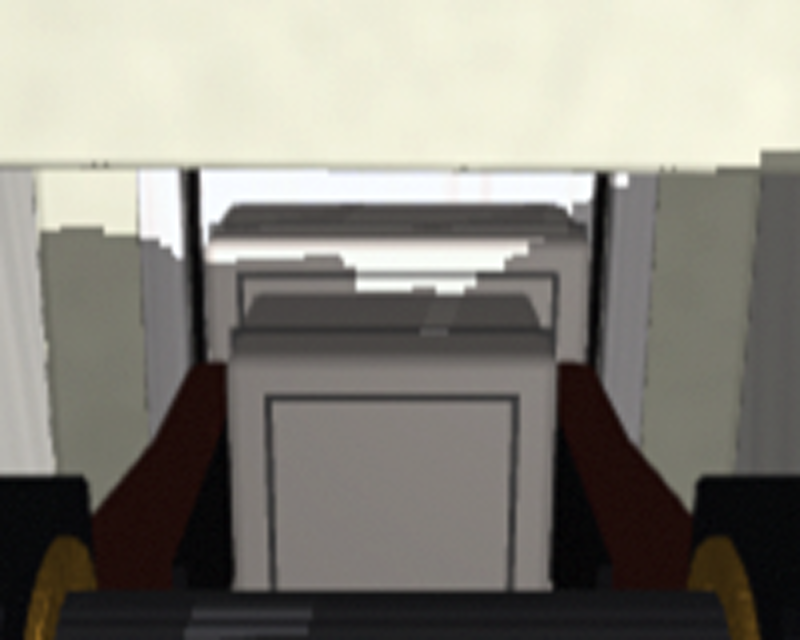

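```bash

python3 - <<'E'
from h import *
im,d,st=load("w16")
f=lambda c:(np.array(c,float)+.5)/4-.5+[220,130]
L=nest(px_to_plane("wrist",f([(208,240),(587,240)]),64,st));M=nest(px_to_plane("wrist",f([(231,352),(555,352)]),94,st));B=nest(px_to_plane("wrist",f([(252,296),(537,296)]),64,st))
print(L.round(1),M.round(1),B.round(1),nest(st["eef_pos"]))
E
```

```text
[[ 32.6  27.3]
 [ 32.4 -28.1]] [[ 25.8  20.2]
 [ 25.7 -19.5]] [[ 24.1  21.2]
 [ 23.9 -21. ]] [[3.21382937 0.2873568 ]]
```

```bash

python3 -m jog '[[3.5,[0,0,-0.12],0],[6.5,[0,0,0],0],[6.5,[0,0,0],0],[6.5,[0,0,0],0],[6.5,[0,0,-0.5],0],[6.5,[0,0,-2],0],[8.78,[0,0,-4],0],[8.78,[-1.5,0,-4],0],[8.78,[-2.5,0,0],0],[8.78,[0,0,0],0]]' 15
python3 - <<'E'
from h import *
im,d,st=snap("wrist","w17");print(nest(st["eef_pos"]),st["eef_pos"])
crop(im,240,400,70,220,5,"pics/w17c.png",1.2)
E
```

```text
time: 28.45
eef_pos: [541.9, 241.3, 173.4]
ee_rot: [2.29, 2.148, 0.003]
force: [-0.6, -0.8, -0.4]
finger_gap: 0.998
[[-38.55279134  -0.1782225 ]] [541.89148255 241.30449847 173.37716392]
```

View pics/w17c.png

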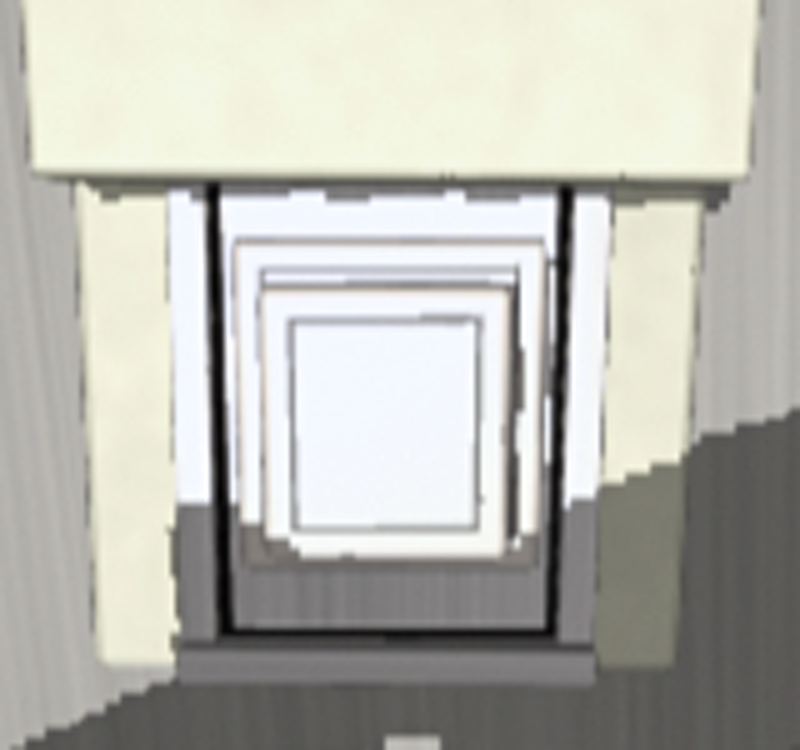

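```bash

python3 - <<'E'
from h import *
im,d,st=load("w17")
f=lambda c:(np.array(c,float)+.5)/5-.5+[240,70]
for n,q,z in(("L",[(236,240),(545,240),(538,565),(247,565)],64),("M",[(261,288),(512,288),(506,557),(266,557)],94)):
    c=nest(px_to_plane("wrist",f(q),z,st));print(n,c.round(1).tolist(),c.mean(0).round(2))
st=None
to(618.95,99.1,110,-25+90)
E
```

```text
L [[32.0, 27.4], [31.7, -28.6], [-28.6, -28.6], [-28.3, 27.3]] [ 1.7  -0.64]
M [[24.3, 20.6], [24.1, -20.2], [-20.6, -20.0], [-20.3, 21.0]] [1.88 0.34]
pos [541.3 242.3 172.4] t 28.5 jawyaw -3.71 q6 0.37 turn -1.199 shift_cm [-13.08  -9.7    6.24]
```

```bash

python3 -m jog '[[8.78,[-1,0,0],-0.15],[8.78,[-1,0,0],-0.15],[8.78,[0,0,0],-0.15],[8.78,[0,0,0],-0.15],[8.78,[0,0,0],-0.15],[8.78,[0,0,0],-0.15],[8.78,[0,0,0],-0.15],[8.78,[0,0,0],-0.15],[8.78,[0,0,0],0]]'
python3 - <<'E'
from h import *
to(618.95,99.1,110,65)
E
```

```text
time: 29.4
eef_pos: [540.9, 223.7, 170.6]
ee_rot: [-0.673, -3.067, 0.0]
force: [-0.5, -0.3, 0.1]
finger_gap: 0.996
pos [540.9 223.7 170.6] t 29.4 jawyaw 65.24 q6 -0.87 turn 0.004 shift_cm [-12.35  -8.     6.04]
```

```bash

python3 -m jog '[[8.78,[-2.5,-1.6,1.2],0],[8.78,[-4,-2.6,2],0],[8.78,[-4,-2.6,2],0],[8.78,[-1.8,-1.2,0.7],0],[8.78,[0,0,0],0],[8.78,[0,0,0],0]]'
python3 - <<'E'
from h import *
im,d,st=snap("wrist","w18");to(618.95,99.1,110,65)
crop(im,220,420,100,250,4,"pics/w18c.png",1.2)
E
```

```text
time: 30.0
eef_pos: [617.3, 101.8, 113.1]
ee_rot: [-0.682, -3.065, -0.0]
force: [-0.0, 0.7, 0.2]
finger_gap: 1.0
pos [617.2 102.4 113.7] t 30.05 jawyaw 65.03 q6 -1.08 turn 0.0 shift_cm [-0.3  -0.23  0.37]
```

View pics/w18c.png

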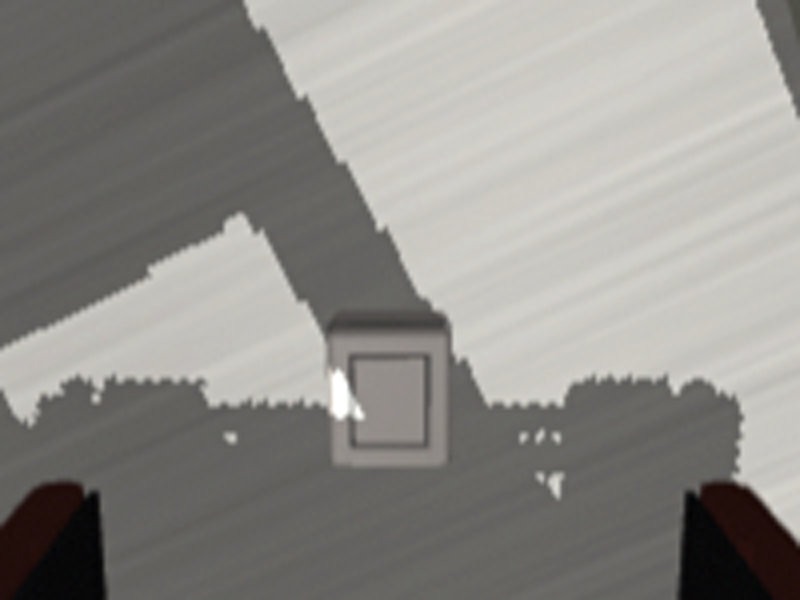

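```bash

python3 - <<'E'
from h import *
im,d,st=load("w18")
f=lambda c:(np.array(c,float)+.5)/4-.5+[220,100]
c=px_to_plane("wrist",f([(327,332),(451,332),(447,466),(331,466)]),26,st);print(c.round(1).tolist(),c.mean(0))
for i,j in((0,1),(3,2),(3,0),(2,1)): v=c[j]-c[i];print(np.hypot(*v[:2]).round(1),np.degrees(np.arctan2(v[1],v[0])).round(2))
m=c.mean(0);to(m[0],m[1],3,65)
E
```

```text
[[596.7, 95.0, 26.0], [608.3, 119.7, 26.0], [636.3, 106.1, 26.0], [625.1, 82.2, 26.0]] [616.63020164 100.74650617  26.        ]
27.3 64.92
26.4 64.93
31.1 155.76
31.1 153.98
pos [617.2 102.4 113.7] t 30.05 jawyaw 65.03 q6 -1.08 turn 0.0 shift_cm [-0.03 -0.18 11.07]
```

```bash

python3 -m jog '[[7,[-0.08,-0.18,3],0],[7,[0,0,4],0],[7,[0,0,2.4],0],[7,[0,0,0.7],0],[7,[0,0,0],0],[7,[0,0,0],0]]'
python3 - <<'E'
from h import *
to(617.2,100.4,3,65)
E
```

```text
time: 30.65
eef_pos: [618.7, 100.4, 14.3]
ee_rot: [0.675, 3.066, 0.001]
force: [1.1, -0.4, 0.2]
finger_gap: 0.796
pos [618.7 100.4  14.3] t 30.65 jawyaw 65.17 q6 -1.09 turn 0.003 shift_cm [ 0.14 -0.06  1.13]
```

```bash

python3 -m jog '[[7,[0.08,0,0.5],0],[7,[0,0,0.5],0],[2,[0,0,0.1],0],[2,[0,0,0],0],[2,[0,0,0],0],[2,[0,0,0],0],[2,[0,0,0],0],[2,[0,0,0],0],[2,[0,0,0],0],[2,[0,0,0],0]]' 10
python3 - <<'E'
from h import *
to(617.2,100.4,3,65)
im,d,st=snap("wrist","w19");crop(im,220,420,130,290,4,"pics/w19c.png",1.2)
E
```

```text
time: 31.65
eef_pos: [617.1, 99.9, 1.9]
ee_rot: [0.676, 3.068, 0.0]
force: [0.1, 0.5, 0.4]
finger_gap: 0.32
pos [617.1  99.9   1.9] t 31.65 jawyaw 65.15 q6 -1.09 turn 0.003 shift_cm [ 0.02  0.05 -0.11]
```

View pics/w19c.png

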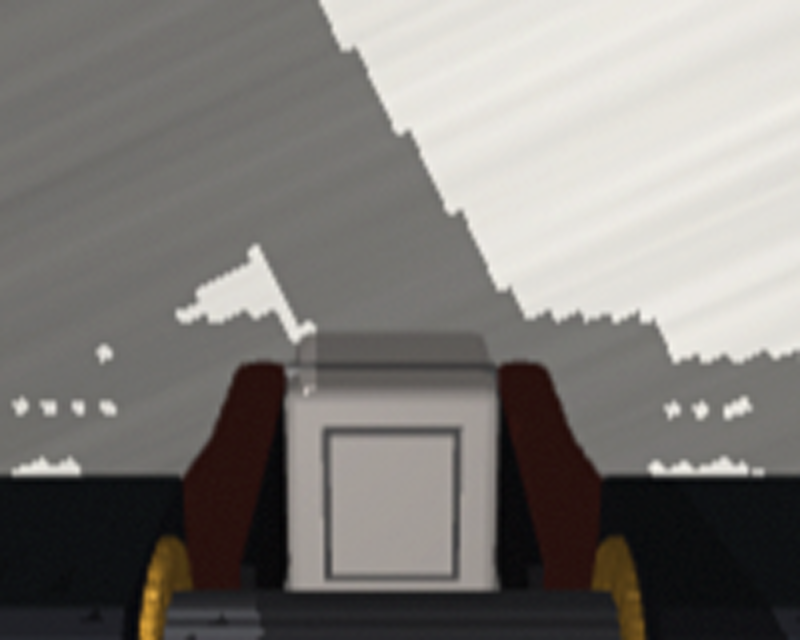

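```bash

python3 -m jog '[[2,[0,0,-0.3],0],[2,[0,0,-1.5],0],[2,[0,0,-4],0],[2,[0,0,-4.8],0],[2,[0,0,-4.4],0.12],[2,[0,0,-1],0.135],[2,[0,0,0],0.135],[2,[0,0,0],0.135],[2,[0,0,0],0.135],[2,[0,0,0],0.135]]' 10
python3 -m jog '[[2,[0,0,0],0.135],[2,[0,0,0],0.135],[2,[0,0,0],0.135],[2,[0,0,0],0],[2,[0,0,0],0]]' 10
python3 - <<'E'
from h import *
to(544,282.5,140,-3.4)
E
```

```text
time: 32.7
eef_pos: [616.9, 99.9, 163.1]
ee_rot: [1.818, 2.562, 0.001]
force: [-0.7, -0.1, -1.6]
finger_gap: 0.315
time: 33.2
eef_pos: [617.0, 99.9, 162.6]
ee_rot: [2.286, 2.154, 0.001]
force: [-0.9, 0.5, -0.6]
finger_gap: 0.321
pos [617.   99.9 162.6] t 33.2 jawyaw -3.4 q6 0.11 turn -0.0 shift_cm [17.8  -8.37  2.26]
```

```bash

python3 -m jog '[[2,[2.5,-1.2,0],0],[2,[4,-1.9,0.3],0],[2,[4.3,-2,0.6],0],[2,[4,-1.9,0.6],0],[2,[2,-1,0.7],0],[2,[0.8,-0.4,0.5],0],[2,[0,0,0],0],[2,[0,0,0],0]]' 10
python3 - <<'E'
from h import *
to(544,283,106,-3.4)
E
```

```text
time: 34.0
eef_pos: [544.8, 279.9, 135.0]
ee_rot: [2.289, 2.151, -0.0]
force: [-0.2, 0.4, -0.5]
finger_gap: 0.316
pos [544.8 279.9 135. ] t 34.0 jawyaw -3.56 q6 0.42 turn -0.003 shift_cm [ 0.3 -0.1  2.9]
```

```bash

python3 -m jog '[[2,[0.2,-0.05,1],0],[2,[0,0,1.2],0],[2,[0,0,0.7],0],[2,[0,0,0],0],[2,[0,0,0],0]]' 10
python3 - <<'E'
from h import *
to(544,283,96,-3.4)
im,d,st=snap("wrist","w20");print(nest(st["eef_pos"]),st["eef_pos"])
crop(im,220,420,130,290,4,"pics/w20c.png",1.2)
E
```

```text
time: 34.5
eef_pos: [543.8, 282.5, 105.4]
ee_rot: [-2.29, -2.15, 0.001]
force: [0.4, -0.5, -0.4]
finger_gap: 0.319
pos [543.8 282.5 105.4] t 34.5 jawyaw -3.63 q6 0.43 turn -0.004 shift_cm [0.05 0.02 0.94]
[[2.65216429 0.39292511]] [543.76505675 282.47079899 105.37697569]
```

View pics/w20c.png

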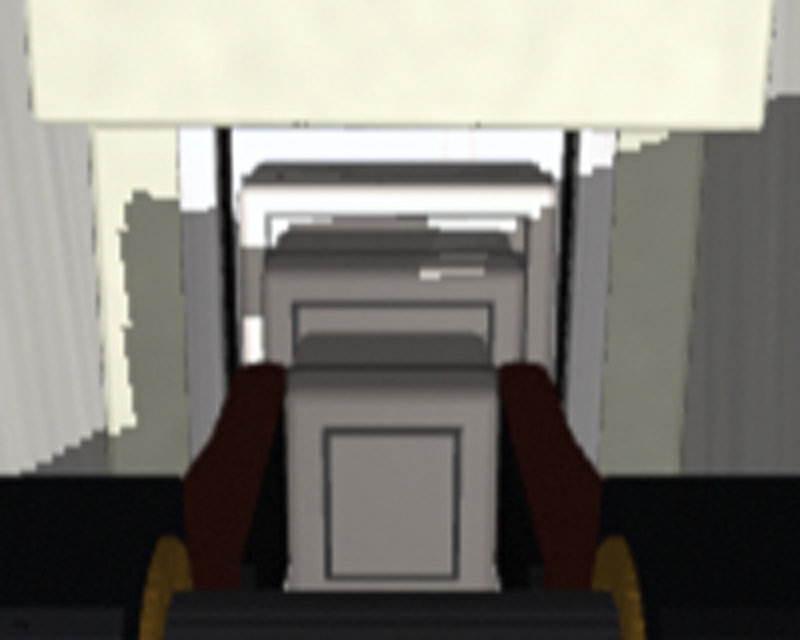

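```bash

python3 - <<'E'
from h import *
im,d,st=load("w20")
f=lambda c:(np.array(c,float)+.5)/4-.5+[220,130]
zb=st["eef_pos"][2]-1.9
for n,q,z in (("Ltop",[(242,186),(555,186)],64),("Mtop",[(265,270),(525,270)],94),("Mbot",[(281,231),(510,231)],64),("Sbot",[(299,335),(487,335)],zb),("Stop",[(285,388),(498,388)],zb+26)):
    c=nest(px_to_plane("wrist",f(q),z,st));print(n,c.round(1).tolist(),c.mean(0).round(2))
E
```

```text
Ltop [[32.5, 27.4], [32.3, -28.5]] [32.41 -0.59]
Mtop [[25.1, 20.3], [25.0, -20.1]] [25.07  0.1 ]
Mbot [[24.2, 20.6], [24.1, -20.7]] [24.16 -0.03]
Sbot [[17.7, 14.4], [17.6, -13.5]] [17.64  0.43]
Stop [[19.4, 14.1], [19.3, -12.9]] [19.31  0.6 ]
```

```bash

python3 -m jog '[[2,[-0.06,0.06,0.3],0],[2,[0,0,0.3],0],[2,[0,0,0.1],0],[2,[0,0,0.1],0],[2,[0,0,0],0]]' 10
python3 -m jog '[[2,[0,0,0.1],0],[2,[0,0,0],0]]' 10
python3 -m jog '[[2,[0,0,0.05],0],[2,[0,0,0],0]]' 10

```

```text
time: 35.05
eef_pos: [544.4, 282.2, 97.8]
ee_rot: [-2.29, -2.15, 0.0]
force: [-0.9, 0.9, -0.9]
finger_gap: 0.32
time: 35.25
eef_pos: [544.5, 282.2, 96.8]
ee_rot: [-2.29, -2.15, -0.0]
force: [0.1, -0.0, -0.9]
finger_gap: 0.32
time: 35.45
eef_pos: [544.4, 282.2, 96.4]
ee_rot: [-2.29, -2.15, -0.0]
force: [-0.3, 0.2, -0.4]
finger_gap: 0.317
```

```bash

python3 -m jog '[[2,[0,0,0.05],0],[2,[0,0,0],0]]' 10
python3 -m jog '[[2,[0,0,0.05],0],[2,[0,0,0],0]]' 10

```

```text
time: 35.65
eef_pos: [544.6, 282.2, 96.0]
ee_rot: [-2.29, -2.15, -0.0]
force: [0.1, 0.7, -0.8]
finger_gap: 0.318
time: 35.85
eef_pos: [544.5, 282.2, 95.9]
ee_rot: [2.29, 2.15, 0.0]
force: [-2.7, 0.1, 4.8]
finger_gap: 0.319
```

Contact. Release gently and check.

```bash

python3 -m jog '[[2,[0,0,-0.05],0],[5,[0,0,0],0],[5,[0,0,0],0],[5,[0,0,0],0],[5,[0,0,-0.5],0],[5,[0,0,-2],0],[8,[0,0,-4],0],[8,[-1.5,0,-4],0],[8,[-2.5,0,0],0],[8,[0,0,0],0]]' 10
python3 - <<'E'
from h import *
im,d,st=snap("wrist","w21");print(nest(st["eef_pos"]),st["eef_pos"])
crop(im,240,400,90,240,5,"pics/w21c.png",1.2)
im,d,st=snap("side","s21");crop(im,200,380,200,350,4,"pics/s21c.png",1.3)
E
```

```text
time: 36.85
eef_pos: [542.6, 240.5, 202.8]
ee_rot: [2.29, 2.147, 0.003]
force: [-0.7, 0.4, 0.1]
finger_gap: 0.888
[[-39.26483228  -0.96867464]] [542.63831479 240.546832   202.84814134]
```

View pics/w21c.png

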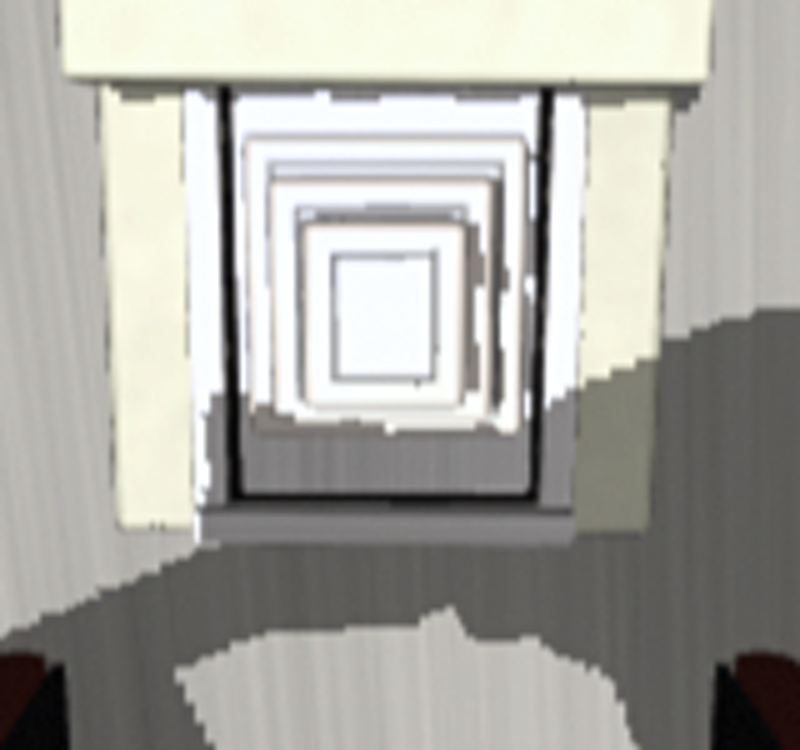

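View pics/s21c.png

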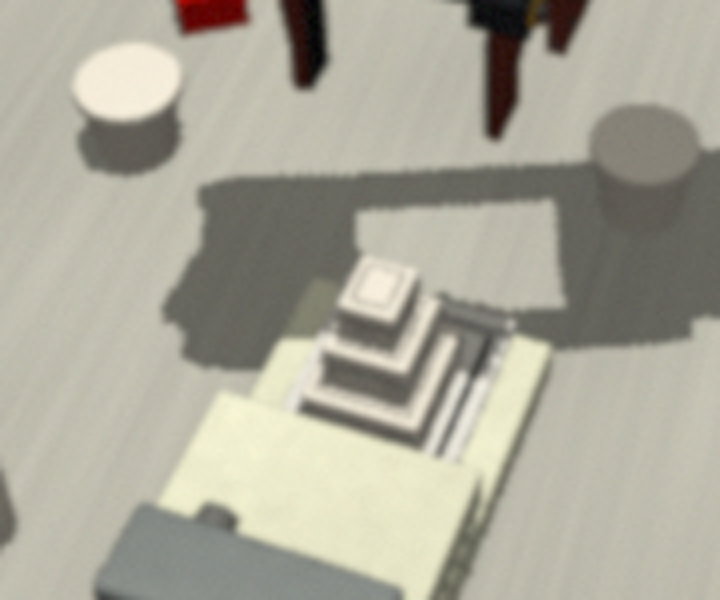

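```bash

python3 - <<'E'
from h import *
im,d,st=load("w21")
f=lambda c:(np.array(c,float)+.5)/5-.5+[240,90]
for n,q,z in(("L",[(244,135),(526,135),(519,432),(254,432)],64),("M",[(269,178),(496,178),(490,425),(275,425)],94),("S",[(303,222),(467,222),(462,408),(307,408)],120)):
    c=nest(px_to_plane("wrist",f(q),z,st));print(n,c.round(1).tolist(),c.mean(0).round(2))
fit("w21",(140,168,304,330))
im,d,st=snap("top","t22");crop(im,110,500,100,290,2,"pics/t22c.png",1.6)
a=cv2.imread("pics/top0.png");print(ctrl.get_state()["time"])
E
```

```text
L [[32.4, 27.9], [32.1, -28.8], [-28.6, -28.4], [-28.3, 27.7]] [ 1.89 -0.38]
M [[24.6, 20.8], [24.4, -20.6], [-21.4, -20.1], [-21.1, 20.8]] [1.62 0.22]
S [[18.0, 13.2], [17.8, -14.0], [-13.4, -13.4], [-13.2, 13.2]] [ 2.3  -0.23]
w21 [-7.000e-03  5.000e-03  1.188e+02] 723 0.71
37.0
```

View pics/t22c.png

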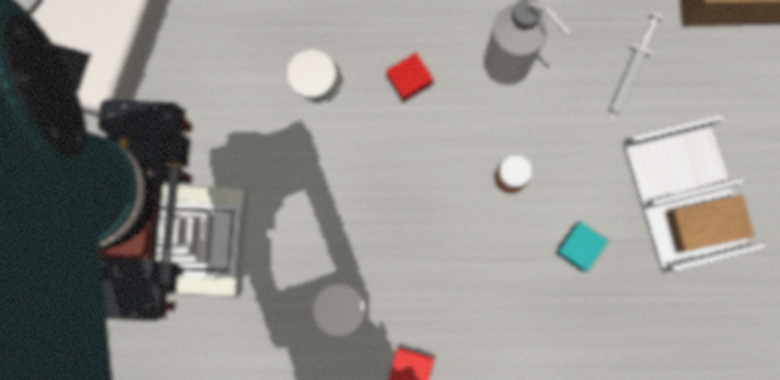

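```bash
python3 -c "
from rig import ctrl
print(ctrl.close_job())"
```

```text
the job is handed in; nothing more can be done
None
```

The shaker is loaded with all three cases, large at the bottom, and the job is handed in at about 37 s of the 72 s allowed.

- **Large case:** I lifted it out of the rack by its ends, set it on the bench and let go, then took it again by its sides. The moves cannot tilt the tool, so I pressed one end of the foot plate on the recess's open-end wall, which tipped the case in the fingers. The tip was about 0.11 rad, less than the 0.18 rad suggested. I then slid the other end under the ledge and lowered the case until it lay flat.
- **Medium and small case:** I set each one down slowly until I felt contact, then let go.

**Last checks:**
- **Large case:** After release, the camera depth showed no measurable slope on its top. It sits about 2 mm towards the ledge end, within the recess clearance.
- **Stack:** From the wrist camera, the three cases sit on one another within about 1 mm and look square. The medium is off the large by about −0.3 mm along and 0.6 mm across, the small off the medium by 0.7 and −0.5 mm. The calibration is only good to about 2 mm, and depth heights read about 1–2 mm low throughout.
- **Bystanders:** In the last top view, the bystanders it shows look where they started, judged by eye rather than measured.
- **Forces:** The highest reported wrist force was about 27 N, from pressing the large case on the bench before letting go. The gripper was clear of the stack at the end.

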